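Load the soldering kit tray, low things first, and shut its keeper bar

TASK

Pack the soldering kit tray: swing its keeper bar out of the way, lay the torch tip, the ring clamp and the charcoal block flat on the floor of the places shaped for them first, and only then stand the amber bottles upright in the pockets at the back, one to a pocket (any pocket), because standing bottles block the reach to the low bays. Then swing the keeper bar back shut in front of the bottles until it clicks home past its sprung ball. Pack whatever of these things is there, put right anything that gets knocked, and leave the other things on the bench where they are.

Things in the scene. Friction and masses are not known exactly. Their poses are not given: they have to be found in the camera images.
- tray: plywood kit tray fixed on the bench, base 190 (x) x 270 (y) x 6 mm; origin on its underside; x points to its back (away from the robot), y to its left. Floor 6 mm above the bench; 6 mm thick ribs stand 7 mm above the floor round every place. At the back three square pockets, before them the clamp bay (left) and block bay (right), nearest the robot the torch-tip lane
- lane (a point): middle of the floor of the torch-tip lane, which is 244 mm long along the tray's y and 34 mm wide; its side ribs are missing over the middle 112 mm so that fingers can go down there
- clamp_bay (a point): middle of the floor of the ring-clamp bay, 160 mm long along the tray's y, 42 mm wide
- block_bay (a point): middle of the floor of the charcoal bay, 64 mm along the tray's x, 72 mm along its y
- pocket0 (a point): middle of the floor of the left bottle pocket, 52 x 52 mm inside; pockets are 95 mm apart
- pocket1 (a point): the same of the middle pocket
- pocket2 (a point): the same of the right pocket
- keeper (a joint): angle of the steel keeper bar: 0 shut (along the tray's y, close before the pockets), growing as its tip swings towards the robot, 1.5 stop (pointing at the robot along the tray's left edge); past 1.4 it is clear of all places. Stays where left. Bar 8 wide, 10 high, 308 long, underside 46 mm up. In the last 0.06 rad its nose rides over a sprung ball (about 3 to 5 N at the knob); it holds itself under 0.03
- hinge (a point): on the hinge axis of the keeper bar, which is upright, at the height of the knob's middle (94 mm above the bench); the post stands at the left end of the tray
- knob (a point): middle of the dark wooden knob that stands on the keeper bar, 197.5 mm from the hinge axis: an upright cylinder 18 mm across and 27 mm high, from 80 to 107 mm above the bench, on a thin stem; can be pinched from above and led round the hinge
- torch_tip: spare torch tip, a metal tube with a brass union nut, 226 mm long (x), 25 mm wide, 22 mm high, 120 g; origin under its middle; at the middle it is a tube 10 mm across, from 6 to 16 mm above the underside; the nut is on the -x side. It may lie in its lane either way round and rolled any way
- tube_mid (a point): middle of the torch tip, on the tube's axis, 11 mm above the surface it lies on
- ring_clamp: wooden ring clamp, 139 mm long (x), 34 mm wide over the leather band (which is 2 to 12 mm towards +x from the middle, 30 mm elsewhere), 22 mm high, 70 g; origin under its middle. It may lie in its bay either way round
- charcoal: black charcoal lump, 51 (x) x 59 (y) x 35 mm, 60 g; origin under its middle. It goes in the square bay with its sides along the bay's
- bottle_a: amber glass bottle with a black cap, 42 mm across, 76 mm tall (straight sides up to 66 mm), 80 g, standing upright; origin at the centre of its underside, z up; one of up to three alike
- bottle_b: amber glass bottle with a black cap, 42 mm across, 76 mm tall (straight sides up to 66 mm), 80 g, standing upright; origin at the centre of its underside, z up; one of up to three alike
- bottle_c: amber glass bottle with a black cap, 42 mm across, 76 mm tall (straight sides up to 66 mm), 80 g, standing upright; origin at the centre of its underside, z up; one of up to three alike
- torch_stand_b: empty torch stand bent from 3 mm steel strip, 70 mm wide (y), screwed to the bench between the loose things and the tray: base 260 mm long (x), an upright plate 206 mm high at its far end (129 mm from this origin, which is in the middle of the base) and a 40 mm lip at its near end; carry things over or round it
- coil: flat coil of solder wire, 55 mm across, 7 mm high, lying on the left among the small things; not to be disturbed
- cutters: cutters with yellow grips, 161 x 63 x 14 mm, lying at the front on the right; not to be disturbed
- black_tweezers: dark tweezers, 161 x 22 x 7 mm, lying near the front edge on the left; not to be disturbed
Things that resemble listed ones, but are neither listed nor needed, are in the scene too. Leave any yellow look-alike of the bottle_a alone.

How it is judged:
By the outcome, as a careful person would: the job done as asked, in the order asked, and still so for the second after the job is handed in, with the robot touching nothing.
Of torch_tip, ring_clamp, charcoal only 2 to 3 are there at a start; the rules pass over those that are not, and their reading is None.
Of bottle_a, bottle_b, bottle_c only 2 to 3 are there at a start; the rules pass over those that are not, and their reading is None.
At some moment in a run one of ring_clamp, charcoal may be knocked a few centimetres aside while the robot is not near it.
It also fails if it takes over 210 s, if anything falls off the work surface, if the arm or the gripper's body presses on something with over 40 N, if the wrist force passes 120 N, or if a joint passes its speed limit or range.

ROBOT

A 6-joint arm with a two-finger parallel gripper is mounted at the origin on a cart in front of the work surface, level with it; the furniture and walls round the work are solid. World frame = base frame: x ahead of the robot, y to its left, z up, the work surface at z = 0. Lengths are in m, angles in rad, forces in N, time in s.
With the tool pointing down it reaches from about 0.35 to 0.775 m from the base axis. Payload 5.5 kg.
Tool frame: the origin (TCP) lies midway between the tips of the shut fingers; the grasp point (between the pads) lies 19 mm behind it; z points along the fingers, y is the line along which they close (so a half turn about z gives the same grasp; the last joint's range is limited). The gripper opens to 85 mm and grips with 20 to 120 N. Pads are 22 mm wide; open, the fingers measure 114 mm over their backs; the gripper's body (76 mm by 85 mm) begins 54 mm behind the grasp point. The pads swing forward as they close: fully open they stand 13 mm farther back than shut.
Start: joints at [-1.415, 0.313, 0.046, 1.304, 0, 1.431], TCP at [0.168, -0.55, 0.231] pointing down, gripper open.
Joint ranges: [-2.76, 2.76], [-0.86, 1.69], [-1.03, 1.26], [-2.2, 2.34], [-1.47, 1.5], [-3.14, 3.14]. Speed limits (rad/s): [2.57, 2.57, 3.14, 3.14, 3.14, 3.14].

INTERFACE

Orientations are given as a unit quaternion [w, x, y, z].
In Python, from workcell import telemetry, imaging, env gives the robot as it stands. The module is installed in compiled form; this text tells all that it offers.
- The arm moves only by the tool step_arm, never from a script. Its argument "moves" is a list of rows, each a list of 3 entries, a list of its own where there are three numbers: the shift along the tool's x, y, z in mm, then the turn, a rotation vector about the tool's x, y, z in rad, then the finger opening in mm, from 0 to 85.4. A call has 1 to 8 rows; each row is the pose to reach, as a shift and turn from the pose commanded when the call began, along the tool's axes at that moment; what a row does not reach only later rows make up. A row lasts 1/12 s, in which the tool goes at most 41.7 mm and 7.16 degrees, less where a joint would pass 70% of its speed; a pose out of reach is approached as far as the arm can. A call with a gripper value outside its range is refused whole. The fingers move at their own pace and stop on an object; "grip_force" is the grip in N (left out, the last holds). Time passes only in rows, so rows that repeat a pose let the fingers close. It gives the time, the measured TCP pose, the force, the opening and the grip force at its end, in the units of the state.
- telemetry.get_state(): the state, without advancing time (a new reading comes with each control period).
- imaging.read_camera(name): name is "scene" or "side" or "wrist"; returns the picture (384x512x3 uint8, red, green, blue); there is no depth.
- imaging.camera_params(name): a dict with "camera_matrix" (3x3 intrinsics, pixels), "pose" (4x4, takes a point from camera to world coordinates). Camera axes: x right, y up, looking along -z (the intrinsics and any distortion apply to the point x, -y, -z); pixel columns grow to the right and rows downward; lengths in m; the calibration is good to about 2 mm. A picture is of the moment at which its call begins: read the wrist's pose just before it. camera_params takes no time and is no camera call; for the wrist camera it gives the pose at the moment of the call.
- env.hand_in(): hands the job in; it is judged then, once.
The state is a dict: "clock": time; "joint_pos": joint angles; "qvel": joint speeds; "tau": joint torques, N m; "tcp_pos": TCP position; "orientation": TCP orientation; "wrist_force": force on the tool from outside, world axes, zero at the start; "ft_torque": the same for the moment, N m; "finger_gap": finger opening in m; "grip_force": force on a finger pad.
Only numpy, scipy, OpenCV 4.12 (cv2) and the standard library are available. Lean on these libraries where they do the work, as an engineer would, in place of code of your own. Each camera call takes 0.05 s, during which the arm holds its last target. There are 200 camera calls.

## Working session

There is one attempt and no reset: what is moved stays moved. The work goes in short steps, Python scripts to look and compute and a tool call to move; the robot and the scene stay as the last step left them, time stands still between calls to the robot, and variables do not carry over. Pictures are saved under pics/ and viewed, at most 14 in all, crops included, and the job is handed in when it is done.

Besides the shell and the picture viewer there is one more tool, called after "Request:" as name([rows], argument=value, ...), one row to a line, values as JSON. step_arm: Moves the arm, as the interface text tells. Its arguments: {"type":"object","properties":{"moves":{"type":"array"},"grip_force":{"type":"number"}},"required":["moves"]}

```bash
mkdir -p pics; cat > h.py <<'E'
import numpy as np,cv2
from workcell import telemetry,imaging,env
def cam(n):
    p=imaging.camera_params(n); im=imaging.read_camera(n); return im,p
def save(im,f,s=1.5,crop=None):
    if crop: c0,r0,c1,r1=crop; im=im[r0:r1,c0:c1]
    cv2.imwrite('pics/'+f,cv2.resize(im[:,:,::-1],None,fx=s,fy=s,interpolation=cv2.INTER_CUBIC))
def ray(p,u,v,z):
    K=np.array(p['camera_matrix']);T=np.array(p['pose'])
    d=np.linalg.inv(K)@[u,v,1]; d=T[:3,:3]@(d*[1,-1,-1]); o=T[:3,3]
    return (o+d*(z-o[2])/d[2])[:3]
def proj(p,X):
    K=np.array(p['camera_matrix']);T=np.array(p['pose'])
    c=T[:3,:3].T@(np.array(X)-T[:3,3]); c=c*[1,-1,-1]; q=K@c; return q[:2]/q[2]
E
python3 - <<'E'
from h import *
for n in('scene','side','wrist'):
    im,p=cam(n); save(im,n+'0.png'); print(n,p)
print(telemetry.get_state())
E
```

```text
scene {'camera_matrix': array([[395.88726745,   0.        , 258.01170591],
       [  0.        , 395.88726745, 189.11470134],
       [  0.        ,   0.        ,   1.        ]]), 'pose': array([[-0.45921142,  0.61781693, -0.63830017, -0.28225358],
       [-0.88821568, -0.33070912,  0.31891123,  0.46110928],
       [-0.01406293,  0.7133959 ,  0.7006201 ,  0.98293197],
       [ 0.        ,  0.        ,  0.        ,  1.        ]])}
side {'camera_matrix': array([[453.51481772,   0.        , 255.04461153],
       [  0.        , 453.51481772, 186.44926885],
       [  0.        ,   0.        ,   1.        ]]), 'pose': array([[-9.98145721e-01,  5.08441295e-02, -3.34663128e-02,
         4.52052345e-01],
       [-6.08688956e-02, -8.36550005e-01,  5.44498913e-01,
         9.05372357e-01],
       [-3.11670947e-04,  5.45526317e-01,  8.38093634e-01,
         1.39970844e+00],
       [ 0.00000000e+00,  0.00000000e+00,  0.00000000e+00,
         1.00000000e+00]])}
wrist {'camera_matrix': array([[323.53808943,   0.        , 254.39131119],
       [  0.        , 323.53808943, 190.58502725],
       [  0. 
[... 295 characters left out ...]
'clock': 0.15, 'joint_pos': array([-1.41459937e+00,  3.13834604e-01,  4.52775202e-02,  1.30358308e+00,
       -6.59526518e-06,  1.43118176e+00]), 'qvel': array([ 0.00160517, -0.00166333,  0.00364995, -0.00037109, -0.0001379 ,
       -0.00013451]), 'tau': array([ 1.52596269e-03, -4.81066060e+01,  2.98815519e+01,  1.38918799e-02,
       -1.83607362e-04, -4.26127741e-06]), 'tcp_pos': array([ 0.16754662, -0.54967516,  0.23062526]), 'orientation': array([-6.71869368e-04,  9.89081645e-01,  1.47367052e-01, -8.86847444e-06]), 'wrist_force': array([ 0.04734032, -0.45418564,  0.53368425]), 'ft_torque': array([-0.00547588, -0.042886  , -0.01381935]), 'grip_force': 0.0, 'finger_gap': 0.0852059208679971}
```

View pics/scene0.png

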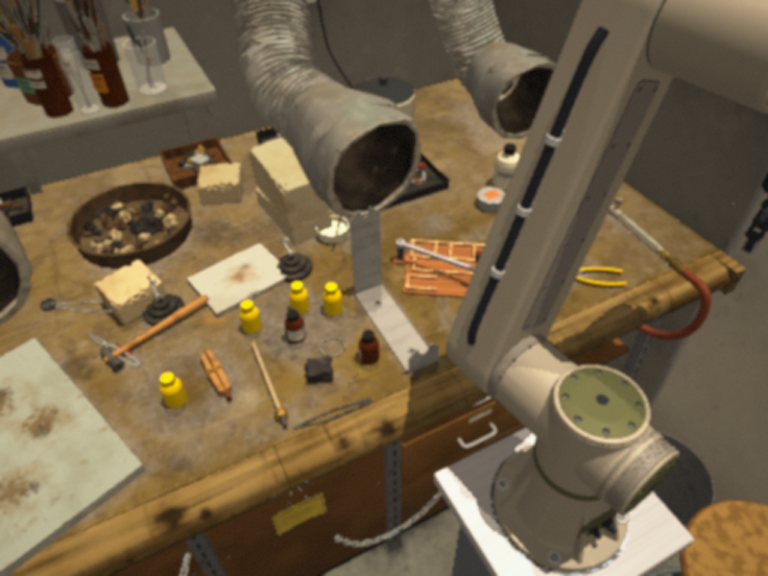

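View pics/side0.png

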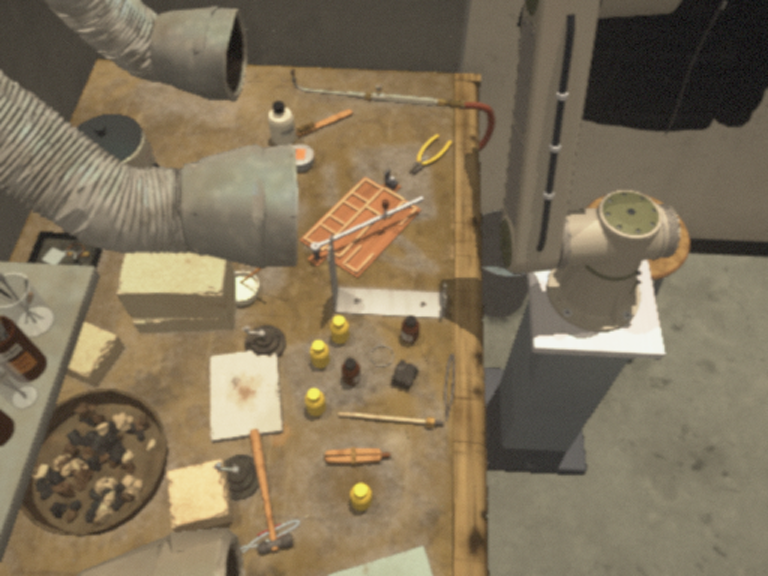

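The scene shows the bench, with the tray partly hidden behind the arm. In the side view (at 1.5x):

- **Tray:** around (362,225), with the keeper bar running from (313,247) to (423,200).
- **Amber bottles:** (350,372), (410,330) and possibly (391,180). The yellow look-alikes are at (340,330), (319,353), (315,402) and (361,497).
- **Torch tip:** (340..440,418).
- **Ring clamp:** (355,457). An orange bar at (327,122) could be mistaken for it.
- **Charcoal:** (404,375).

I'll enlarge these to confirm.

```bash
python3 - <<'E'
from h import *
im,p=cam('side')
a=cv2.resize(im[60:190,170:320],None,fx=4,fy=4,interpolation=cv2.INTER_CUBIC); save(a,'c1.png',1)
b=cv2.resize(im[200:350,190:320],None,fx=4,fy=4,interpolation=cv2.INTER_CUBIC); save(b,'c2.png',1)
E
```

```text
(no output)
```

View pics/c1.png

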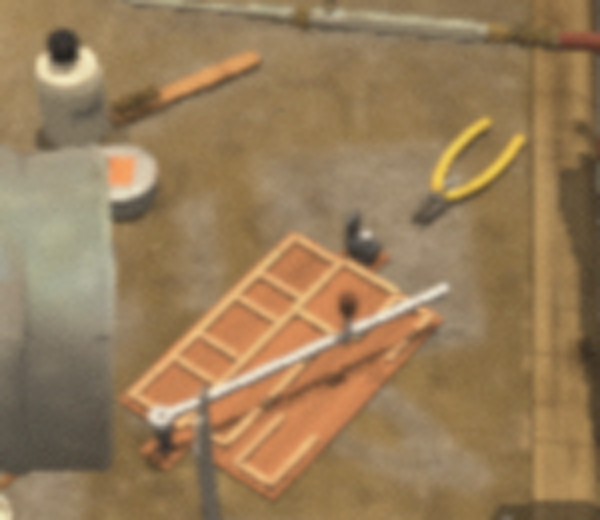

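View pics/c2.png

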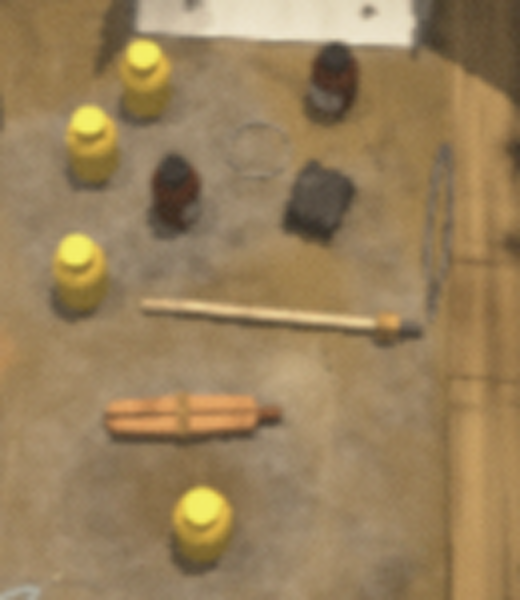

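c1 shows the tray corners at (293,235), (440,320), (272,497) and (122,400). The hinge post top is at (160,415), the knob at (347,300), and the dark thing at (362,240) is the ball post. The orange-handled item at (200,85) is a brush, not the clamp.

c2 shows two amber bottles at (176,190) and (333,80), the charcoal at (320,198), the torch tip from (143,305) to (422,330) with its nut on the right, and the ring clamp from (106,415) to (280,415) with its band at (183,415). These fit the descriptions, and all the other bottles are yellow.

```bash
python3 - <<'E'
from h import *
p=imaging.camera_params('side')
A=lambda c,z:ray(p,170+c[0]/4,60+c[1]/4,z)
B=lambda c,z:ray(p,190+c[0]/4,200+c[1]/4,z)
np.set_printoptions(precision=4,suppress=True)
c=np.array([A(x,.006)[:2] for x in[(293,235),(440,320),(272,497),(122,400)]]) # backR,frontR,frontL,backL
print(c,[np.linalg.norm(c[i]-c[i-1]) for i in range(4)])
m=c.mean(0); 
model=np.array([[.095,-.135],[-.095,-.135],[-.095,.135],[.095,.135]])
H=(c-m).T@model; U,S,Vt=np.linalg.svd(H); R=U@Vt
print('tray',m,np.arctan2(R[1,0],R[0,0]))
h=A((160,413),.1)[:2];k=A((347,298),.107)[:2]; 
print('hinge',h,R.T@(h-m),'knob',k,np.linalg.norm(k-h),'tip',A((446,288),.056))
print('bottles',B((174,165),.076),B((337,55),.076))
print('bottle base',B((178,215),.01),B((330,108),.01))
print('char',B((323,190),.035))
t1,t2=B((143,303),.011),B((422,330),.011);print('tip',t1,t2,(t1+t2)/2,np.linalg.norm(t1-t2))
t1,t2=B((106,415),.015),B((282,412),.015);print('clamp',t1,t2,(t1+t2)/2,np.linalg.norm(t1-t2))
print('coil',B((260,150),.004),'plate',B((120,42),0),B((415,45),0))
E
```

```text
[[ 0.5755 -0.3247]
 [ 0.4231 -0.2234]
 [ 0.5709 -0.0059]
 [ 0.7226 -0.1076]] [np.float64(0.2622252601799172), np.float64(0.1829800862246968), np.float64(0.26290973077661045), np.float64(0.18257322715299323)]
tray [ 0.573  -0.1654] -0.5936104819150608
hinge [ 0.669  -0.0271] [0.0022 0.1683] knob [ 0.5113 -0.1622] 0.20766551078465192 tip [ 0.4196 -0.2225  0.056 ]
bottles [0.5615 0.2603 0.076 ] [0.434  0.1504 0.076 ]
bottle base [0.5596 0.2739 0.01  ] [0.4372 0.1657 0.01  ]
char [0.4402 0.2556 0.035 ]
tip [0.5812 0.3533 0.011 ] [0.3554 0.3626 0.011 ] [0.4683 0.358  0.011 ] 0.22594122954198284
clamp [0.6008 0.4487 0.015 ] [0.4639 0.4379 0.015 ] [0.5323 0.4433 0.015 ] 0.13723854788737277
coil [0.4953 0.2066 0.004 ] plate [0.6262 0.1055 0.    ] [0.3642 0.0927 0.    ]
```

```bash
cat >> h.py <<'E'
from scipy.spatial.transform import Rotation as Ro
np.set_printoptions(precision=4,suppress=True)
def tri(a,b):
    P=[]
    for n,(u,v) in(('scene',a),('side',b)):
        p=imaging.camera_params(n);K=p['camera_matrix'];T=p['pose']
        d=T[:3,:3]@((np.linalg.inv(K)@[u,v,1])*[1,-1,-1]);d/=np.linalg.norm(d);P.append((T[:3,3],np.eye(3)-np.outer(d,d)))
    return np.linalg.solve(P[0][1]+P[1][1],P[0][1]@P[0][0]+P[1][1]@P[1][0])
def st():
    s=telemetry.get_state(); q=s['orientation']; R=Ro.from_quat(np.r_[q[1:],q[0]]).as_matrix()
    return s,s['tcp_pos'],R,np.arctan2(R[1,0],R[0,0])
def to(x,y,z,yaw=None,frm=None):
    """shift (mm, tool axes) and turn from frm=(x,y,z,yaw) (default: measured, level) to target"""
    if frm is None:
        s,p,R,w=st(); frm=(*p,w)
    w=frm[3]; X=np.array([np.cos(w),np.sin(w),0]);Y=np.array([np.sin(w),-np.cos(w),0])
    d=(np.array([x,y,z])-frm[:3])*1000
    t=0 if yaw is None else -((yaw-w+np.pi)%(2*np.pi)-np.pi)
    return np.round([X@d,Y@d,-d[2],t],2)
E
python3 - <<'E'
from h import *
print('hood lip bottom',tri((370/1.5,210/1.5),(292/1.5,262/1.5)),'right',tri((415/1.5,150/1.5),(297/1.5,180/1.5)))
print('plate top',tri((355/1.5,212/1.5),(331/1.5,243/1.5)))
p=imaging.camera_params('wrist');s,t,R,w=st();print('cam in tool',R.T@(p['pose'][:3,3]-t),R.T@p['pose'][:3,:3])
print(w,to(.46,-.22,.32,.665))
E
```

```text
hood lip bottom [0.7152 0.0195 0.1305] right [ 0.7029 -0.0964  0.2687]
plate top [0.6099 0.0797 0.246 ]
cam in tool [ 0.0764 -0.0016 -0.143 ] [[-0.0009  0.9547  0.2977]
 [ 1.      0.0009  0.0001]
 [-0.0002  0.2977 -0.9547]]
0.2957717776365614 [ 375.85 -230.18  -89.25   -0.37]
```

Request:
step_arm([
  [[0,0,-80],[0,0,0],85],
  [[35,-20,-89],[0,0,-0.1],85],
  [[70,-42,-89],[0,0,-0.2],85],
  [[105,-64,-89],[0,0,-0.3],85],
  [[140,-86,-89],[0,0,-0.37],85],
  [[175,-107,-89],[0,0,-0.37],85],
  [[210,-128,-89],[0,0,-0.37],85],
  [[245,-150,-89],[0,0,-0.37],85],
])

```text
clock: 0.87
tcp_pos: [0.3512, -0.3426, 0.3204]
orientation: [0.0, 0.945, 0.327, 0.0]
wrist_force: [2.2, -0.8, -0.2]
finger_gap: 0.0853
grip_force: 0.0
```

```bash
python3 - <<'E'
from h import *
s,t,R,w=st();print(s['clock'],t,w,to(.46,-.22,.32,.665))
E
```

```text
0.8667 [ 0.3512 -0.3426  0.3204] 0.6652653565668958 [161.22 -29.29   0.39   0.  ]
```

Request:
step_arm([
  [[35,0,0],[0,0,0],85],
  [[75,0,0],[0,0,0],85],
  [[115,-5,0],[0,0,0],85],
  [[155,-8,0],[0,0,0],85],
  [[195,-10,0],[0,0,0],85],
  [[225,-10,0],[0,0,0],85],
  [[225,-10,0],[0,0,0],85],
  [[225,-10,0],[0,0,0],85],
])

```text
clock: 1.53
tcp_pos: [0.522, -0.1959, 0.3196]
orientation: [-0.0, 0.945, 0.328, -0.0]
wrist_force: [-0.5, -0.8, 0.4]
finger_gap: 0.0852
grip_force: 0.0
```

```bash
python3 - <<'E'
from h import *
import pickle
s,t,R,w=st();print(s['clock'],t,w)
im,p=cam('wrist');pickle.dump((im,p),open('w1.pkl','wb'));save(im,'w1.png',1.55)
E
```

```text
1.5333 [ 0.522  -0.1959  0.3196] 0.6692537344043219
```

View pics/w1.png

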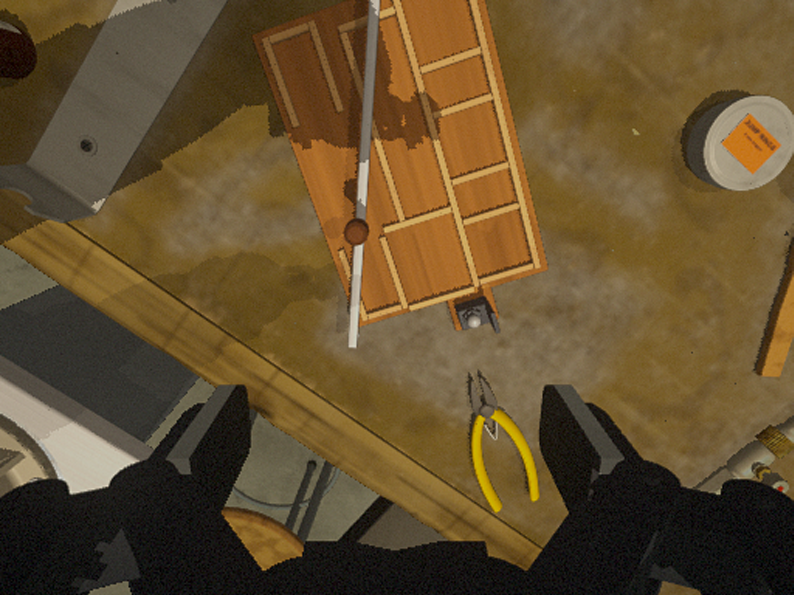

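The wrist view (1.55x) shows tray corners at front-left (253,37), front-right (361,326) and back-right (548,268). The knob is at (356,232), the bar tip at (352,347) and the ball post at (475,320). The bays and pockets are empty.

```bash
python3 - <<'E'
from h import *
import pickle
im,p=pickle.load(open('w1.pkl','rb'))
A=lambda c,z:ray(p,c[0]/1.55,c[1]/1.55,z)[:2]
fl,fr,br=[A(c,.006) for c in((253,37),(361,326),(548,268))]
print(fl,fr,br,np.linalg.norm(fl-fr),np.linalg.norm(fr-br))
ax=(br-fr)/np.linalg.norm(br-fr); ay=(fl-fr)/np.linalg.norm(fl-fr);print(np.arctan2(ax[1],ax[0]),np.arctan2(-ay[0],ay[1]))
th=np.average([np.arctan2(ax[1],ax[0]),np.arctan2(-ay[0],ay[1])],weights=[.4,.6]); c,s=np.cos(th),np.sin(th);R=np.array([[c,-s],[s,c]])
m=np.mean([fl-R@[-.095,.135],fr-R@[-.095,-.135],br-R@[.095,-.135]],0);print('tray',m,th)
L=lambda q,z:R.T@(A(q,z)-m)
k=A((356,231),.107);tip=A((352,347),.056);print('knob',k,L((356,231),.107),'tip',tip,R.T@(tip-m))
d=(k-tip)/np.linalg.norm(k-tip);hb=k+d*.1975;print('hinge est',hb,R.T@(hb-m),np.linalg.norm(k-tip))
b=A((373,20),.056);d2=(b-tip)/np.linalg.norm(b-tip);h2=k+d2*.1975;print(h2,R.T@(h2-m), 'angles',np.arctan2(*d[::-1])-th, np.arctan2(*d2[::-1])-th)
for n,q in dict(pk2=[(466,221),(519,205),(536,265),(480,279)],blk=[(385,231),(449,211),(474,288),(405,306)],).items(): print(n,[L(x,.013) for x in q])
print('ribs',L((404,221),.013),L((345,30),.013),L((268,42),.013),L((436,113),.013))
E
```

```text
[ 0.5721 -0.0064] [ 0.4249 -0.2292] [ 0.5799 -0.3317] 0.2670494100951758 0.18581127396969188
-0.5842574306240229 -0.5835904796549869
tray [ 0.5769 -0.169 ] -0.5838572600426013
knob [ 0.5152 -0.1645] [-0.054  -0.0302] tip [ 0.4215 -0.2259] [-0.0983 -0.1331]
hinge est [ 0.6803 -0.0561] [0.024  0.1512] 0.11200736370903411
[ 0.6799 -0.0555] [0.0234 0.1515] angles 1.1645642600022417 1.167926648475426
pk2 [array([ 0.0307, -0.0661]), array([ 0.0793, -0.0672]), array([ 0.0808, -0.1254]), array([ 0.0283, -0.1222])]
blk [array([-0.0413, -0.052 ]), array([ 0.0187, -0.0528]), array([ 0.0207, -0.1289]), array([-0.0461, -0.1256])]
ribs [-0.0222 -0.0487] [-0.0199  0.1128] [-0.0822  0.1241] [0.0315 0.0296]
```

```bash
python3 - <<'E'
from h import *
print(to(.5152,-.1645,.076,.582))
h=np.array([.680,-.056]);k=np.array([.5152,-.1645]);w=.582
for a in np.linspace(0,1.04,17):
    c,s=np.cos(-a),np.sin(-a);q=h+np.array([[c,-s],[s,c]])@(k-h)
    print(round(a,3),to(*q,.076,w-a,frm=(*k,.076,w)))
E
```

```text
[ 15.29 -29.07 243.79   0.09]
0.0 [ 0.  0. -0. -0.]
0.065 [  0.41 -12.82  -0.     0.06]
0.13 [  1.66 -25.58  -0.     0.13]
0.195 [  3.73 -38.23  -0.     0.19]
0.26 [  6.62 -50.73  -0.     0.26]
0.325 [ 10.31 -63.01  -0.     0.33]
0.39 [ 14.8  -75.02  -0.     0.39]
0.455 [ 20.05 -86.72  -0.     0.46]
0.52 [ 26.06 -98.05  -0.     0.52]
0.585 [  32.78 -108.96   -0.      0.58]
0.65 [  40.21 -119.42   -0.      0.65]
0.715 [  48.29 -129.37   -0.      0.71]
0.78 [  57.01 -138.78   -0.      0.78]
0.845 [  66.31 -147.6    -0.      0.84]
0.91 [  76.17 -155.8    -0.      0.91]
0.975 [  86.55 -163.33   -0.      0.98]
1.04 [  97.39 -170.18   -0.      1.04]
```

Request:
step_arm([
  [[0,0,0],[0,0,-1.0],85],
  [[0,0,0],[0,0,-1.0],85],
  [[0,0,0],[0,0,-1.0],85],
  [[0,0,0],[0,0,-1.0],85],
  [[0,0,0],[0,0,-1.0],85],
  [[0,0,0],[0,0,-1.0],85],
  [[0,0,0],[0,0,-1.0],85],
  [[0,0,0],[0,0,-1.0],85],
])

```text
clock: 2.25
tcp_pos: [0.5199, -0.1987, 0.3205]
orientation: [0.0, 0.671, 0.741, -0.0]
wrist_force: [-0.2, 0.6, -0.7]
finger_gap: 0.085
grip_force: 0.0
```

Request:
step_arm([
  [[0,0,0],[0,0,-1.0],60],
  [[0,0,0],[0,0,-1.0],60],
  [[0,0,0],[0,0,-1.0],60],
  [[0,0,0],[0,0,-1.0],60],
  [[0,0,0],[0,0,-1.0],60],
  [[0,0,0],[0,0,-1.0],60],
  [[0,0,0],[0,0,-1.0],60],
  [[0,0,0],[0,0,-1.0],60],
])

```text
clock: 2.92
tcp_pos: [0.5199, -0.1987, 0.3205]
orientation: [-0.0, 0.234, 0.972, -0.0]
wrist_force: [-0.2, -0.1, -0.4]
finger_gap: 0.0597
grip_force: 0.0
```

Request:
step_arm([
  [[0,0,0],[0,0,-1.055],60],
  [[0,0,0],[0,0,-1.055],60],
  [[0,0,0],[0,0,-1.055],60],
  [[0,0,0],[0,0,-1.055],60],
  [[0,0,0],[0,0,-1.055],60],
  [[0,0,0],[0,0,-1.055],60],
  [[0,0,0],[0,0,-1.055],60],
  [[0,0,0],[0,0,-1.055],60],
])

```text
clock: 3.58
tcp_pos: [0.5199, -0.1987, 0.3205]
orientation: [-0.0, -0.261, 0.965, -0.0]
wrist_force: [0.8, 0.1, -0.0]
finger_gap: 0.06
grip_force: 0.0
```

```bash
python3 - <<'E'
from h import *
s,t,R,w=st();print(s['clock'],t,w,s['joint_pos']);print(to(.5152,-.1645,.076,.582+np.pi))
h=np.array([.680,-.056]);k=np.array([.5152,-.1645]);w=.582+np.pi
for a in np.linspace(0,1.04,17):
    c,s=np.cos(-a),np.sin(-a);q=h+np.array([[c,-s],[s,c]])@(k-h)
    print(round(a,3),to(*q,.076,w-a,frm=(*k,.076,w)))
import pickle
im,p=cam('wrist');pickle.dump((im,p),open('w2.pkl','wb'));save(im,'w2.png',1.55)
E
```

```text
3.5833 [ 0.5199 -0.1987  0.3205] -2.6138487056315367 [-0.5091  0.2704  0.2041  1.5045 -0.0004 -1.0369]
[-13.2   31.92 244.5   -0.05]
0.0 [ 0.  0. -0. -0.]
0.065 [-0.41 12.82 -0.    0.06]
0.13 [-1.66 25.58 -0.    0.13]
0.195 [-3.73 38.23 -0.    0.19]
0.26 [-6.62 50.73 -0.    0.26]
0.325 [-10.31  63.01  -0.     0.33]
0.39 [-14.8   75.02  -0.     0.39]
0.455 [-20.05  86.72  -0.     0.46]
0.52 [-26.06  98.05  -0.     0.52]
0.585 [-32.78 108.96  -0.     0.58]
0.65 [-40.21 119.42  -0.     0.65]
0.715 [-48.29 129.37  -0.     0.71]
0.78 [-57.01 138.78  -0.     0.78]
0.845 [-66.31 147.6   -0.     0.84]
0.91 [-76.17 155.8   -0.     0.91]
0.975 [-86.55 163.33  -0.     0.98]
1.04 [-97.39 170.18  -0.     1.04]
```

View pics/w2.png

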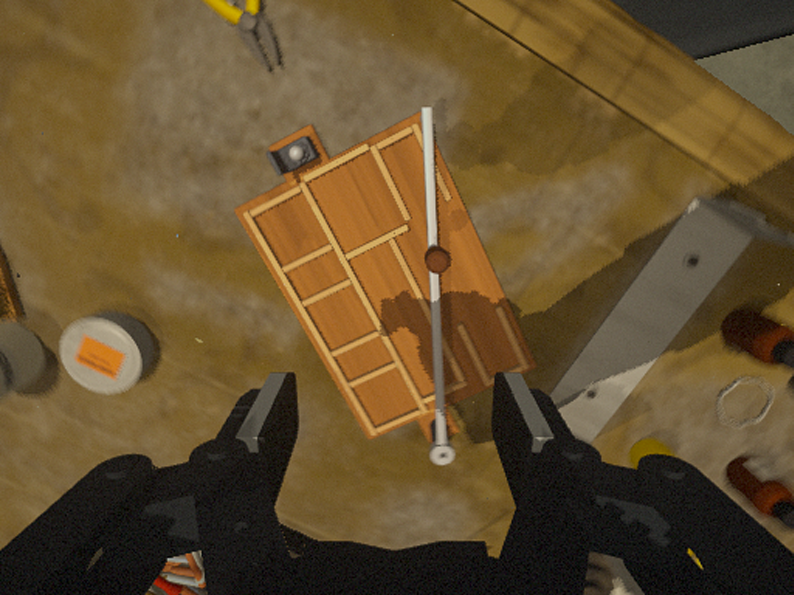

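The whole tray is now in view at 1.55x. The corners are back-right (236,210), front-right (421,112), front-left (535,368) and back-left (371,437). The knob is at (437,259), the hinge cap at (441,455) and the bar tip at (427,108).

```bash
python3 - <<'E'
from h import *
import pickle
im,p=pickle.load(open('w2.pkl','rb'))
A=lambda c,z:ray(p,c[0]/1.55,c[1]/1.55,z)[:2]
c=np.array([A(x,.006) for x in((236,210),(421,112),(535,368),(371,437))])
print(c,[np.linalg.norm(c[i]-c[i-1]) for i in range(4)])
m=c.mean(0);model=np.array([[.095,-.135],[-.095,-.135],[-.095,.135],[.095,.135]])
U,S,Vt=np.linalg.svd((c-m).T@model);R=U@Vt;print('tray',m,np.arctan2(R[1,0],R[0,0]))
L=lambda q,z:R.T@(A(q,z)-m)
k=A((437,258),.107);print('knob',k,R.T@(k-m));tip=A((427,108),.056);hs=A((441,455),.107)
d=(k-tip)/np.linalg.norm(k-tip);h=k+d*.1975;print('hinge',h,R.T@(h-m),hs,'ang',np.pi/2-(np.arctan2(d[1],d[0])-np.arctan2(R[1,0],R[0,0])))
q=dict(pk2=(290,224),blkc=[(359,148+0)],)
for n,x in dict(pk2=[(250,218),(301,190),(330,246),(283,270)],blk=[(305,183),(372,150),(408,229),(347,256)],clamp=[(352,262),(392,240),(462,385),(424,404)],pk1=[(304,303),(350,282),(378,333),(334,353)],lane=[(379,149),(417,130),(525,367),(487,382)]).items():
    print(n,np.mean([L(y,.013) for y in x],0))
E
```

```text
[[ 0.5795 -0.3288]
 [ 0.4234 -0.2268]
 [ 0.5723 -0.0038]
 [ 0.724  -0.1067]] [np.float64(0.2649183192411337), np.float64(0.18637478370269492), np.float64(0.26814874984268355), np.float64(0.18325716704899261)]
tray [ 0.5748 -0.1665] -0.5843769792990899
knob [ 0.5099 -0.167 ] [-0.0539 -0.0362]
hinge [ 0.6745 -0.0579] [0.0232 0.1456] [ 0.6502 -0.0767] ang 0.40103801056049937
pk2 [ 0.0566 -0.0939]
blk [-0.0087 -0.0877]
clamp [0.0007 0.0356]
pk1 [ 0.0549 -0.0001]
lane [-0.0641  0.0009]
```

Request:
step_arm([
  [[-5,16,40],[0,0,-0.05],50],
  [[-10,32,80],[0,0,-0.05],50],
  [[-10,32,120],[0,0,-0.05],50],
  [[-10,32,160],[0,0,-0.05],50],
  [[-10,32,195],[0,0,-0.05],50],
  [[-10,32,225],[0,0,-0.05],50],
  [[-10,32,244],[0,0,-0.05],50],
  [[-10,32,244],[0,0,-0.05],50],
])

```text
clock: 4.3
tcp_pos: [0.5096, -0.1641, 0.072]
orientation: [-0.003, -0.281, 0.96, 0.003]
wrist_force: [-0.4, 0.1, 0.5]
finger_gap: 0.0503
grip_force: 0.0
```

Request:
step_arm([
  [[0,0,0],[0,0,0],30],
  [[0,0,0],[0,0,0],15],
  [[0,0,0],[0,0,0],10],
  [[0,0,0],[0,0,0],10],
  [[0,0,0],[0,0,0],10],
], grip_force=30)

```text
clock: 4.72
tcp_pos: [0.5149, -0.1657, 0.0783]
orientation: [0.001, -0.283, 0.959, -0.002]
wrist_force: [-1.6, -1.8, 7.2]
finger_gap: 0.0168
grip_force: 29.8
```

Request:
step_arm([
  [[-0.4,12.8,0],[0,0,0.065],10],
  [[-1.7,25.6,0],[0,0,0.13],10],
  [[-3.7,38.2,0],[0,0,0.195],10],
  [[-6.6,50.7,0],[0,0,0.26],10],
  [[-10.3,63,0],[0,0,0.325],10],
  [[-14.8,75,0],[0,0,0.39],10],
  [[-20,86.7,0],[0,0,0.455],10],
  [[-26,98,0],[0,0,0.52],10],
])

```text
clock: 5.38
tcp_pos: [0.4824, -0.0684, 0.0783]
orientation: [0.001, -0.025, 1.0, -0.001]
wrist_force: [-5.0, -1.3, 9.5]
finger_gap: 0.0168
grip_force: 30.1
```

Request:
step_arm([
  [[-0.4,12.8,0],[0,0,0.065],10],
  [[-1.7,25.6,0],[0,0,0.13],10],
  [[-3.7,38.2,0],[0,0,0.195],10],
  [[-6.6,50.7,0],[0,0,0.26],10],
  [[-10.3,63,0],[0,0,0.325],10],
  [[-14.8,75,0],[0,0,0.39],10],
  [[-20,86.7,0],[0,0,0.455],10],
  [[-26,98,0],[0,0,0.52],10],
])

```text
clock: 6.05
tcp_pos: [0.5036, 0.0316, 0.0783]
orientation: [0.001, 0.233, 0.973, 0.0]
wrist_force: [-3.6, -1.2, 8.9]
finger_gap: 0.0169
grip_force: 30.0
```

```bash
python3 - <<'E'
from h import *
s,t,R,w=st();print(t,w,s['wrist_force'],s['finger_gap'])
h=np.array([.677,-.057]);d=t[:2]-h;print(np.linalg.norm(d),'angle',-.584-np.pi/2-np.arctan2(d[1],d[0])+2*np.pi, (-.584-np.pi/2-np.arctan2(d[1],d[0])))
E
```

```text
[0.5036 0.0316 0.0783] 2.672200749610455 [-3.5952 -1.1857  8.9419] 0.016881462128159913
0.19478200065011333 angle 1.4592881831072422 -4.823897124072344
```

Request:
step_arm([
  [[0,0,0],[0,0,0],50],
  [[0,0,0],[0,0,0],50],
  [[0,0,-10],[0,0,0],60],
  [[0,0,-50],[0,0,0],60],
  [[0,0,-90],[0,0,0],60],
  [[0,0,-130],[0,0,0],60],
  [[0,0,-170],[0,0,0],60],
  [[0,0,-210],[0,0,0],60],
])

```text
clock: 6.72
tcp_pos: [0.5022, 0.0304, 0.289]
orientation: [0.0, 0.231, 0.973, -0.0]
wrist_force: [1.7, -0.8, 1.1]
finger_gap: 0.0598
grip_force: 0.0
```

Request:
step_arm([
  [[22,32,-25],[0,0,-0.1],60],
  [[44,64,-40],[0,0,-0.2],60],
  [[65,96,-40],[0,0,-0.3],60],
  [[87,128,-40],[0,0,-0.4],60],
  [[109,160,-40],[0,0,-0.43],60],
  [[130,192,-40],[0,0,-0.43],60],
  [[151,224,-40],[0,0,-0.43],60],
  [[151,224,-40],[0,0,-0.43],60],
])

```text
clock: 7.38
tcp_pos: [0.4672, 0.3039, 0.3263]
orientation: [-0.0, 0.015, 1.0, 0.001]
wrist_force: [-0.6, -0.7, 0.2]
finger_gap: 0.0601
grip_force: 0.0
```

```bash
python3 - <<'E'
from h import *
import pickle
s,t,R,w=st();print(s['clock'],t,w)
im,p=cam('wrist');pickle.dump((im,p),open('w3.pkl','wb'));save(im,'w3.png',1.55)
E
```

```text
7.3833 [0.4672 0.3039 0.3263] 3.112062545859203
```

View pics/w3.png

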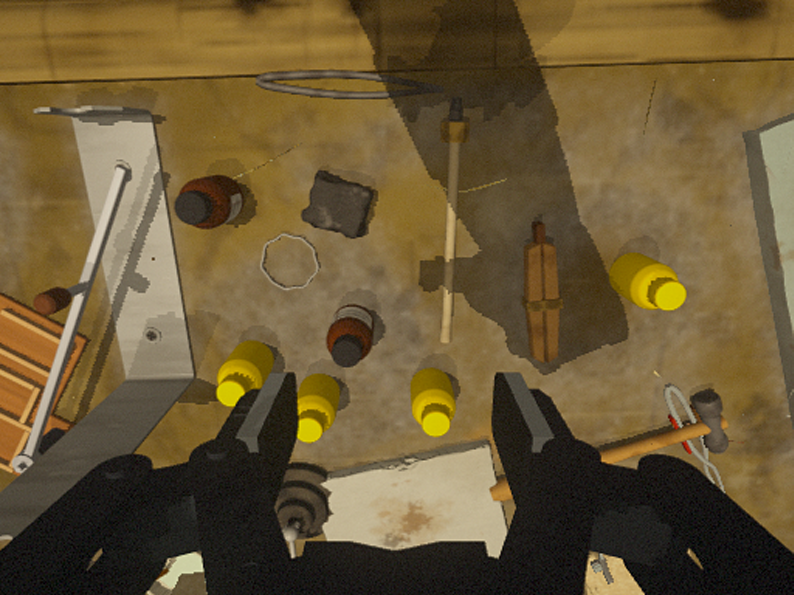

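This 1.55x view shows the bar open, with its tip at (122,168). The torch tip runs from (457,98) to (446,343). The clamp runs from (540,222) to (543,360). The charcoal corners are (325,172), (377,184), (358,237) and (303,222). The amber bottle caps are at (195,208) and (347,350), and there is no third amber bottle.

```bash
python3 - <<'E'
from h import *
import pickle
im,p=pickle.load(open('w3.pkl','rb'))
A=lambda c,z:ray(p,c[0]/1.55,c[1]/1.55,z)[:2]
a,b=A((457,98),.011),A((446,343),.011);print('tip',a,b,(a+b)/2,np.linalg.norm(a-b),np.arctan2(*(b-a)[::-1]))
a,b=A((539,222),.015),A((543,361),.015);print('clamp',a,b,(a+b)/2,np.linalg.norm(a-b),np.arctan2(*(b-a)[::-1]),'band',A((543,303),.02))
c=np.array([A(x,.035) for x in((325,172),(377,184),(358,237),(303,222))]);print('char',c.mean(0),[np.linalg.norm(c[i]-c[i-1]) for i in range(4)],c)
e=(c[1]-c[0]+c[2]-c[3]);f=(c[3]-c[0]+c[2]-c[1]);print(np.arctan2(e[1],e[0]),np.arctan2(f[1],f[0]))
print('bot',A((195,208),.076),A((347,350),.076));
print('bar tip',A((122,168),.056),'knob',A((43,301),.107))
tm=(A((457,98),.011)+A((446,343),.011))/2
print(to(*tm,.30,None),to(*tm,.003,3.1))
E
```

```text
tip [0.3592 0.3629] [0.5846 0.3536] [0.4719 0.3582] 0.22555963507327115 -0.04134188167321287
clamp [0.4669 0.4376] [0.6051 0.4492] [0.536  0.4434] 0.13874198595865525 0.0836990656332288 band [0.5429 0.4441]
char [0.4429 0.2607] [np.float64(0.04703854060676403), np.float64(0.04480962840477834), np.float64(0.04855227044297412), np.float64(0.049207609333651134)] [[0.4157 0.2492]
 [0.427  0.2926]
 [0.4719 0.2741]
 [0.4573 0.2271]]
1.2923394690114416 -0.4386624368671336
bot [0.4375 0.1516] [0.5609 0.2629]
bar tip [0.4065 0.0901] knob [0.5001 0.0384]
[-2.47 56.95 26.35  0.  ] [ -2.47  56.95 323.35   0.01]
```

Request:
step_arm([
  [[-2,30,40],[0,0,0.01],40],
  [[-2,57,75],[0,0,0.01],40],
  [[-2,57,116],[0,0,0.01],40],
  [[-2,57,157],[0,0,0.01],40],
  [[-2,57,198],[0,0,0.01],40],
  [[-2,57,239],[0,0,0.01],40],
  [[-2,57,280],[0,0,0.01],40],
  [[-2,57,305],[0,0,0.01],40],
])

```text
clock: 8.1
tcp_pos: [0.4717, 0.3532, 0.0184]
orientation: [-0.001, 0.024, 1.0, -0.001]
wrist_force: [-0.5, 0.4, 0.2]
finger_gap: 0.04
grip_force: 0.0
```

Request:
step_arm([
  [[0,0,12],[0,0,0],40],
  [[0,0,17],[0,0,0],40],
  [[0,0,17],[0,0,0],20],
  [[0,0,17],[0,0,0],5],
  [[0,0,17],[0,0,0],5],
  [[0,0,17],[0,0,0],5],
  [[0,0,17],[0,0,0],5],
], grip_force=40)

```text
clock: 8.68
tcp_pos: [0.4743, 0.3562, 0.0061]
orientation: [0.002, 0.023, 1.0, 0.001]
wrist_force: [2.3, -0.8, 3.2]
finger_gap: 0.0073
grip_force: 39.9
```

```bash
python3 - <<'E'
from h import *
print(st()[1:2],to(.521,-.131,.25,4.128))
E
```

```text
(array([0.4743, 0.3562, 0.0061]),) [ -69.   -484.55 -243.93   -1.03]
```

Request:
step_arm([
  [[0,0,-10],[0,0,0],5],
  [[0,0,-40],[0,0,0],5],
  [[0,0,-80],[0,0,0],5],
  [[0,0,-120],[0,0,0],5],
  [[0,0,-160],[0,0,0],5],
  [[0,0,-200],[0,0,0],5],
  [[0,0,-240],[0,0,0],5],
  [[0,0,-240],[0,0,0],5],
])

```text
clock: 9.35
tcp_pos: [0.4754, 0.3578, 0.2545]
orientation: [0.006, 0.023, 1.0, 0.004]
wrist_force: [1.3, 1.5, -0.2]
finger_gap: 0.0072
grip_force: 39.3
```

Request:
step_arm([
  [[-5,-36,0],[0,0,-0.1],5],
  [[-11,-76,0],[0,0,-0.2],5],
  [[-17,-116,0],[0,0,-0.3],5],
  [[-22,-156,0],[0,0,-0.4],5],
  [[-28,-196,0],[0,0,-0.5],5],
  [[-34,-236,0],[0,0,-0.6],5],
  [[-40,-276,0],[0,0,-0.7],5],
  [[-45,-316,0],[0,0,-0.8],5],
])

```text
clock: 10.02
tcp_pos: [0.5027, 0.0366, 0.2449]
orientation: [0.0, -0.371, 0.929, -0.0]
wrist_force: [1.4, -0.7, -1.4]
finger_gap: 0.0074
grip_force: 39.4
```

Request:
step_arm([
  [[0,0,0],[0,0,-0.1],5],
  [[0,0,0],[0,0,-0.23],5],
  [[0,0,0],[0,0,-0.23],5],
])

```text
clock: 10.27
tcp_pos: [0.5029, 0.0372, 0.2447]
orientation: [0.0, -0.473, 0.881, 0.0]
wrist_force: [0.0, 0.4, -1.9]
finger_gap: 0.0073
grip_force: 39.5
```

```bash
python3 - <<'E'
from h import *
s,t,R,w=st();print(s['clock'],t,w,s['finger_gap'],to(.521,-.131,.06,4.128))
im,p=cam('wrist');save(im,'w4.png',1.55)
E
```

```text
10.2667 [0.5029 0.0372 0.2447] -2.1562100728334506 0.007322978680630676 [ 130.23 -108.02  184.74   -0.  ]
```

View pics/w4.png

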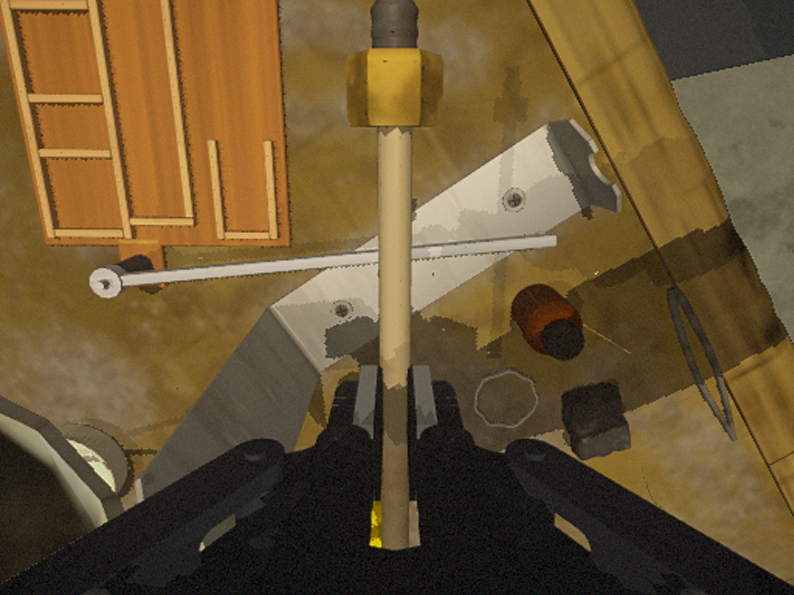

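The torch tip is held square, with its nut end at (395,85). The lane's left end shows ribs at (213,140..237) and (270,140..237), and the bar is open and clear. I'll check the lane line.

```bash
python3 - <<'E'
from h import *
p=imaging.camera_params('wrist')
A=lambda c,z:ray(p,c[0]/1.55,c[1]/1.55,z)[:2]
th=-.584;c,s=np.cos(th),np.sin(th);R=np.array([[c,-s],[s,c]]);m=np.array([.576,-.1675])
L=lambda q,z:R.T@(A(q,z)-m)
print('lane ribs',L((212,145),.013),L((269,145),.013),L((220,236),.013),L((274,236),.013))
print('corner',L((291,246),.006),L((45,243),.006), 'pk/clamp rib',L((110,100),.013),L((187,200),.013))
E
```

```text
lane ribs [-0.045   0.0597] [-0.0858  0.0599] [-0.0435  0.1254] [-0.0843  0.1257]
corner [-0.0951  0.1349] [0.0947 0.1314] pk/clamp rib [0.0227 0.0292] [-0.0221  0.0984]
```

Request:
step_arm([
  [[32,-26,0],[0,0,0],5],
  [[64,-52,0],[0,0,0],5],
  [[96,-78,0],[0,0,0],5],
  [[130,-107,20],[0,0,0],5],
  [[130,-107,60],[0,0,0],5],
  [[130,-107,100],[0,0,0],5],
  [[130,-107,140],[0,0,0],5],
  [[130,-107,180],[0,0,0],5],
])

```text
clock: 10.98
tcp_pos: [0.5204, -0.1289, 0.063]
orientation: [0.0, -0.471, 0.882, -0.0]
wrist_force: [0.1, -0.0, -1.2]
finger_gap: 0.0077
grip_force: 39.6
```

Request:
step_arm([
  [[0,0,15],[0,0,0],5],
  [[0,0,30],[0,0,0],5],
  [[0,0,40],[0,0,0],5],
  [[0,0,40],[0,0,0],5],
  [[0,0,40],[0,0,0],5],
])

```text
clock: 11.4
tcp_pos: [0.5205, -0.1288, 0.0245]
orientation: [-0.0, -0.472, 0.881, 0.0]
wrist_force: [-0.6, 0.3, -1.7]
finger_gap: 0.007
grip_force: 39.6
```

```bash
python3 - <<'E'
from h import *
s,t,R,w=st();print(s['clock'],t,w,to(.5218,-.1317,.012,4.128),s['wrist_force'])
E
```

```text
11.4 [ 0.5205 -0.1288  0.0245] -2.15778244335158 [ 1.68 -2.66 12.47 -0.  ] [-0.6372  0.2674 -1.6671]
```

Correct by (2,-3) mm, lower and release, then lift.

Request:
step_arm([
  [[2,-3,6],[0,0,0],5],
  [[2,-3,12],[0,0,0],5],
  [[2,-3,12],[0,0,0],5],
  [[2,-3,12],[0,0,0],30],
  [[2,-3,12],[0,0,0],30],
  [[2,-3,12],[0,0,0],30],
  [[2,-3,-20],[0,0,0],40],
  [[2,-3,-60],[0,0,0],40],
])

```text
clock: 12.07
tcp_pos: [0.5188, -0.1316, 0.0822]
orientation: [-0.002, -0.472, 0.881, 0.003]
wrist_force: [0.2, -0.3, -0.3]
finger_gap: 0.0397
grip_force: 0.0
```

Request:
step_arm([
  [[0,0,-40],[0,0,0.1],60],
  [[0,0,-80],[0,0,0.2],60],
  [[0,0,-120],[0,0,0.3],60],
  [[0,0,-160],[0,0,0.4],60],
  [[0,0,-160],[0,0,0.5],60],
  [[0,0,-160],[0,0,0.6],60],
  [[0,0,-160],[0,0,0.7],60],
  [[0,0,-160],[0,0,0.8],60],
])

```text
clock: 12.73
tcp_pos: [0.5219, -0.1328, 0.2451]
orientation: [0.001, -0.089, 0.996, -0.0]
wrist_force: [0.6, -0.3, 0.1]
finger_gap: 0.06
grip_force: 0.0
```

```bash
python3 - <<'E'
from h import *
import pickle
s,t,R,w=st();print(s['clock'],t,w,to(.52,.43,.27,.0837+np.pi))
im,p=cam('wrist');pickle.dump((im,p),open('w5.pkl','wb'));save(im,'w5.png',1.55)
E
```

```text
12.7333 [ 0.5219 -0.1328  0.2451] -2.962477262708089 [-98.41 554.09 -24.87   0.1 ]
```

View pics/w5.png

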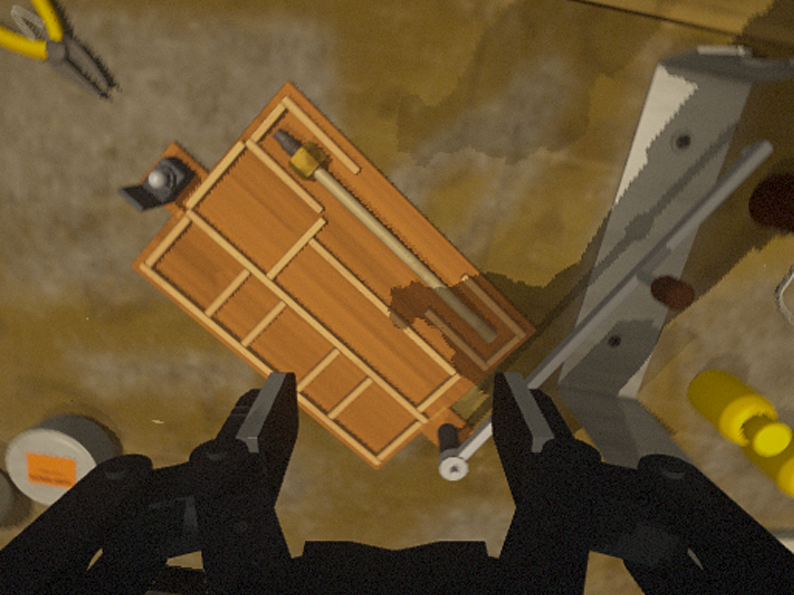

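The torch tip lies in its lane, nut at (307,160) and end at (490,335). The ring clamp is next.

Request:
step_arm([
  [[-5,36,-20],[0,0,0.05],60],
  [[-12,76,-40],[0,0,0.1],60],
  [[-19,116,-40],[0,0,0.1],60],
  [[-27,156,-40],[0,0,0.1],60],
  [[-34,196,-40],[0,0,0.1],60],
  [[-42,236,-40],[0,0,0.1],60],
  [[-50,276,-40],[0,0,0.1],60],
  [[-56,316,-40],[0,0,0.1],60],
])

```text
clock: 13.45
tcp_pos: [0.5187, 0.1903, 0.2846]
orientation: [0.0, -0.043, 0.999, -0.0]
wrist_force: [0.7, -0.7, -0.6]
finger_gap: 0.0602
grip_force: 0.0
```

Request:
step_arm([
  [[-12,40,0],[0,0,0.14],60],
  [[-24,80,0],[0,0,0.14],60],
  [[-36,120,0],[0,0,0.14],60],
  [[-46,160,0],[0,0,0.14],60],
  [[-56,200,0],[0,0,0.14],60],
  [[-65,230,0],[0,0,0.14],60],
  [[-65,230,0],[0,0,0.14],60],
  [[-65,230,0],[0,0,0.14],60],
])

```text
clock: 14.12
tcp_pos: [0.5639, 0.4247, 0.2822]
orientation: [-0.001, 0.026, 1.0, -0.001]
wrist_force: [0.7, -1.0, 0.0]
finger_gap: 0.0597
grip_force: 0.0
```

```bash
python3 - <<'E'
from h import *
import pickle
s,t,R,w=st();print(s['clock'],t,w)
im,p=cam('wrist');pickle.dump((im,p),open('w6.pkl','wb'));save(im,'w6.png',1.55)
E
```

```text
14.1167 [0.5639 0.4247 0.2822] 3.0904101061196245
```

View pics/w6.png

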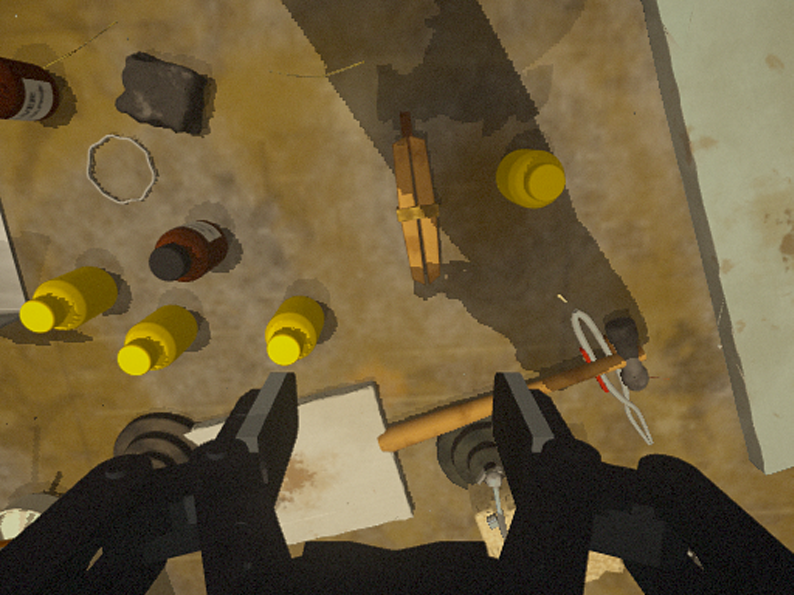

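The clamp runs from (405,113) to (425,283), with its band at (418,214). The bench around it is clear.

```bash
python3 - <<'E'
from h import *
import pickle
im,p=pickle.load(open('w6.pkl','rb'))
A=lambda c,z:ray(p,c[0]/1.55,c[1]/1.55,z)[:2]
a,b=A((405,113),.013),A((425,281),.018);m=(a+b)/2;yaw=np.arctan2(*(b-a)[::-1]);print('clamp',a,b,m,np.linalg.norm(a-b),yaw,A((418,214),.02))
c=np.array([A(x,.035) for x in((135,53),(205,73),(192,132),(117,98))]);print(c.mean(0))
print(to(*m,.04,yaw+np.pi),to(*m,.012,yaw+np.pi))
E
```

```text
clamp [0.4686 0.4391] [0.6028 0.4497] [0.5357 0.4444] 0.134596815195716 0.07912328595249565 [0.546  0.4459]
[0.4445 0.2641]
[ 29.37  19.55 243.17  -0.13] [ 29.37  19.55 271.17  -0.13]
```

Request:
step_arm([
  [[19,10,35],[0,0,-0.1],60],
  [[38,19,70],[0,0,-0.13],60],
  [[38,19,110],[0,0,-0.13],60],
  [[38,19,150],[0,0,-0.13],60],
  [[38,19,190],[0,0,-0.13],60],
  [[38,19,225],[0,0,-0.13],60],
  [[38,19,255],[0,0,-0.13],60],
  [[38,19,274],[0,0,-0.13],60],
])

```text
clock: 14.83
tcp_pos: [0.5259, 0.4408, 0.0076]
orientation: [-0.002, -0.037, 0.999, -0.001]
wrist_force: [-1.1, -0.3, -0.5]
finger_gap: 0.0602
grip_force: 0.0
```

Request:
step_arm([
  [[0,0,0],[0,0,0],60],
  [[0,0,0],[0,0,0],40],
  [[0,0,0],[0,0,0],25],
  [[0,0,0],[0,0,0],20],
  [[0,0,0],[0,0,0],20],
  [[0,0,0],[0,0,0],20],
], grip_force=40)

```text
clock: 15.33
tcp_pos: [0.5294, 0.4444, 0.0136]
orientation: [0.002, -0.037, 0.999, 0.001]
wrist_force: [-0.3, -3.2, 7.5]
finger_gap: 0.0272
grip_force: 48.9
```

Request:
step_arm([
  [[0,0,-10],[0,0,0],20],
  [[0,0,-40],[0,0,0],20],
  [[0,0,-80],[0,0,0],20],
  [[0,0,-120],[0,0,0],20],
  [[0,0,-160],[0,0,0],20],
  [[0,0,-200],[0,0,0],20],
  [[0,0,-230],[0,0,0],20],
  [[0,0,-230],[0,0,0],20],
])

```text
clock: 16.0
tcp_pos: [0.5298, 0.4459, 0.2506]
orientation: [0.006, -0.037, 0.999, 0.004]
wrist_force: [0.4, 0.4, 0.4]
finger_gap: 0.0269
grip_force: 48.7
```

```bash
python3 - <<'E'
from h import *
s,t,R,w=st();print(s['clock'],t,w,s['finger_gap'],to(.52,0,.25,4.128),to(.593,-.145,.2,4.128))
# hood: wrist ray at w4 pose
T=np.eye(4);yaw=-2.1562;Rt=np.array([[np.cos(yaw),np.sin(yaw),0],[np.sin(yaw),-np.cos(yaw),0],[0,0,-1]])
C=np.array([[-.0009,.9547,.2977],[1,.0009,.0001],[-.0002,.2977,-.9547]])
T[:3,:3]=Rt@C;T[:3,3]=np.array([.5029,.0372,.2447])+Rt@[.0764,-.0016,-.143]
p=dict(camera_matrix=imaging.camera_params('wrist')['camera_matrix'],pose=T)
ps=imaging.camera_params('side');pc=imaging.camera_params('scene')
for z in(.15,.2,.25,.3,.35):
    for u in((118,530),(60,440)):
        X=ray(p,u[0]/1.55,u[1]/1.55,z);print(z,X,proj(ps,X)*1.5,proj(pc,X)*1.5)
E
```

```text
16.0 [0.5298 0.4459 0.2506] -3.066998721597799 0.0268943847053961 [  43.04 -443.92    0.63   -0.91] [ -18.95 -593.95   50.63   -0.91]
0.15 [0.7158 0.0645 0.15  ] [287.463  263.9129] [345.4324 215.9839]
0.15 [0.7006 0.0023 0.15  ] [297.842  241.7195] [372.9644 211.5961]
0.2 [0.6624 0.0452 0.2   ] [310.3412 244.8497] [362.3423 208.466 ]
0.2 [ 0.6504 -0.0039  0.2   ] [318.3556 227.1905] [385.073  204.8732]
0.25 [0.609  0.0259 0.25  ] [334.2676 224.9129] [380.9952 200.1732]
0.25 [ 0.6002 -0.0102  0.25  ] [339.9931 211.8656] [398.4659 197.4374]
0.3 [0.5556 0.0065 0.3   ] [359.3161 204.0413] [401.6753 190.9792]
0.3 [ 0.55   -0.0164  0.3   ] [362.8493 195.6776] [413.3587 189.1688]
0.35 [ 0.5023 -0.0128  0.35  ] [385.5675 182.1674] [424.7319 180.7285]
0.35 [ 0.4999 -0.0227  0.35  ] [387.0302 178.5513] [430.0185 179.9191]
```

Request:
step_arm([
  [[3,-36,0],[0,0,-0.1],20],
  [[7,-76,0],[0,0,-0.2],20],
  [[11,-116,0],[0,0,-0.3],20],
  [[15,-156,0],[0,0,-0.4],20],
  [[19,-196,0],[0,0,-0.5],20],
  [[23,-236,0],[0,0,-0.6],20],
  [[27,-276,0],[0,0,-0.7],20],
  [[31,-316,0],[0,0,-0.8],20],
])

```text
clock: 16.67
tcp_pos: [0.5194, 0.125, 0.241]
orientation: [0.001, -0.426, 0.905, -0.0]
wrist_force: [1.2, 0.9, -1.4]
finger_gap: 0.0271
grip_force: 48.7
```

```bash
python3 - <<'E'
from h import *
s,t,R,w=st();print(t,w,to(.54,-.06,.25,4.128),to(.593,-.145,.2,4.128))
E
```

```text
[0.5194 0.125  0.241 ] -2.261732502872217 [ 129.47 -133.73   -8.97   -0.11] [ 161.2  -228.74   41.03   -0.11]
```

Request:
step_arm([
  [[28,-26,0],[0,0,-0.1],20],
  [[56,-52,0],[0,0,-0.11],20],
  [[84,-80,0],[0,0,-0.11],20],
  [[112,-108,0],[0,0,-0.11],20],
  [[130,-140,0],[0,0,-0.11],20],
  [[145,-175,0],[0,0,-0.11],20],
  [[158,-210,10],[0,0,-0.11],20],
  [[161,-229,41],[0,0,-0.11],20],
])

```text
clock: 17.33
tcp_pos: [0.5965, -0.1492, 0.2042]
orientation: [0.004, -0.471, 0.882, -0.005]
wrist_force: [0.6, -0.1, 0.4]
finger_gap: 0.0272
grip_force: 48.8
```

Request:
step_arm([
  [[0,0,40],[0,0,0],20],
  [[0,0,80],[0,0,0],20],
  [[0,0,120],[0,0,0],20],
  [[0,0,145],[0,0,0],20],
  [[0,0,145],[0,0,0],20],
  [[0,0,145],[0,0,0],20],
])

```text
clock: 17.83
tcp_pos: [0.5913, -0.1433, 0.0536]
orientation: [-0.001, -0.473, 0.881, 0.001]
wrist_force: [0.9, -0.4, -0.4]
finger_gap: 0.0273
grip_force: 48.8
```

```bash
python3 - <<'E'
from h import *
s,t,R,w=st();print(s['clock'],t,w,to(.593,-.145,.021,4.128))
im,p=cam('wrist');save(im,'w7.png',1.55)
E
```

```text
17.8333 [ 0.5913 -0.1433  0.0536] -2.157228096303376 [ 0.42 -2.37 32.63 -0.  ]
```

View pics/w7.png

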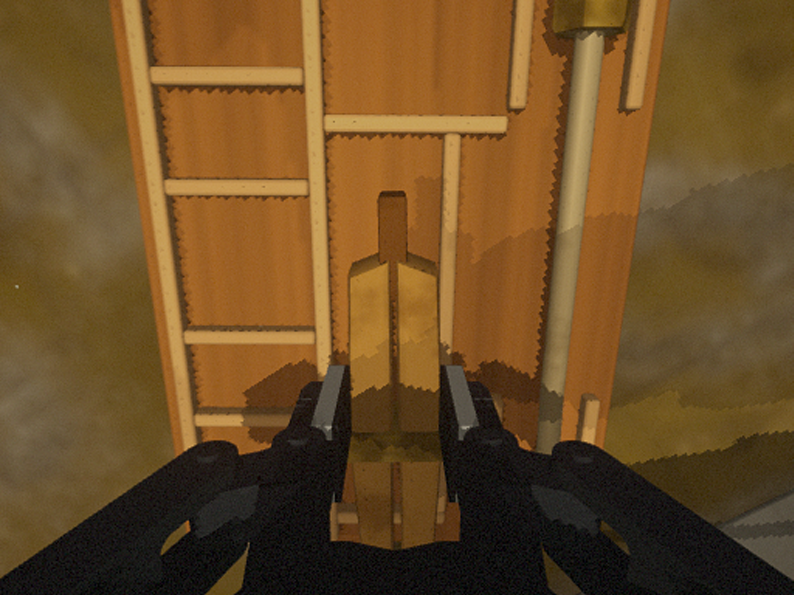

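The clamp is held straight above its bay. The bay's inner rib edges at row 250 are at about x=327 and x=443, and the right-end rib's inner edge is at y=133.

```bash
python3 - <<'E'
from h import *
p=imaging.camera_params('wrist');s,t,R,w=st()
A=lambda c,z:ray(p,c[0]/1.55,c[1]/1.55,z)
f=lambda X:R.T@(X-t)*1000
for q in((327,250),(443,250),(324,134),(444,134)): print(f(A(q,.013)))
print('handle',f(A((393,195),.057)),'body edges',f(A((349,270),.064)),f(A((438,270),.064)),'lane tip',f(A((588,200),.017)))
E
```

```text
[ 34.8208 -24.4131  42.6713]
[34.7965 19.3306 42.6195]
[ 76.4677 -23.7684  42.6572]
[76.4308 18.5139 42.6071]
handle [59.8803  0.6392 -1.3664] body edges [ 40.1516 -11.5559  -8.3457] [40.1393 13.0813 -8.3748] lane tip [53.8618 70.3159 38.553 ]
```

Request:
step_arm([
  [[3,-2.5,10],[0,0,0],20],
  [[3,-2.5,20],[0,0,0],20],
  [[3,-2.5,28],[0,0,0],20],
  [[3,-2.5,33],[0,0,0],20],
  [[3,-2.5,33],[0,0,0],20],
  [[3,-2.5,33],[0,0,0],20],
])

```text
clock: 18.38
tcp_pos: [0.5924, -0.1476, 0.0209]
orientation: [-0.0, -0.473, 0.881, 0.0]
wrist_force: [-0.6, 0.3, -1.0]
finger_gap: 0.0271
grip_force: 48.8
```

Request:
step_arm([
  [[0,0,1.5],[0,0,0],20],
  [[0,0,1.5],[0,0,0],20],
  [[0,0,1.5],[0,0,0],35],
  [[0,0,1.5],[0,0,0],45],
  [[0,0,1.5],[0,0,0],45],
  [[0,0,-20],[0,0,0],60],
  [[0,0,-60],[0,0,0],60],
  [[0,0,-100],[0,0,0],60],
])

```text
clock: 19.05
tcp_pos: [0.5912, -0.1472, 0.1209]
orientation: [-0.001, -0.472, 0.881, 0.002]
wrist_force: [1.7, -0.1, 0.3]
finger_gap: 0.0596
grip_force: 0.0
```

Request:
step_arm([
  [[0,20,-40],[0,0,0.1],70],
  [[0,40,-80],[0,0,0.2],70],
  [[-20,80,-120],[0,0,0.3],70],
  [[-40,120,-150],[0,0,0.4],70],
  [[-70,150,-150],[0,0,0.5],70],
  [[-100,180,-150],[0,0,0.6],70],
  [[-130,205,-150],[0,0,0.7],70],
  [[-160,230,-150],[0,0,0.8],70],
])

```text
clock: 19.72
tcp_pos: [0.4927, 0.0886, 0.2722]
orientation: [0.001, -0.089, 0.996, -0.0]
wrist_force: [0.7, -0.5, 0.2]
finger_gap: 0.0699
grip_force: 0.0
```

```bash
python3 - <<'E'
from h import *
s,t,R,w=st();print(s['clock'],t,w,to(.43,.26,.25,None))
E
```

```text
19.7167 [0.4927 0.0886 0.2722] -2.9634022668881923 [ 31.29 179.77  22.21   0.  ]
```

Request:
step_arm([
  [[10,40,0],[0,0,0],75],
  [[20,80,0],[0,0,0],75],
  [[30,120,0],[0,0,0],75],
  [[42,155,0],[0,0,0],75],
  [[50,180,20],[0,0,0],75],
  [[50,180,20],[0,0,0],75],
  [[50,180,20],[0,0,0],75],
])

```text
clock: 20.3
tcp_pos: [0.4097, 0.2559, 0.2501]
orientation: [-0.001, -0.094, 0.996, -0.0]
wrist_force: [-0.2, -0.7, -0.5]
finger_gap: 0.0752
grip_force: 0.0
```

```bash
python3 - <<'E'
from h import *
import pickle
s,t,R,w=st();print(s['clock'],t,w)
im,p=cam('wrist');pickle.dump((im,p),open('w8.pkl','wb'))
u,v=proj(p,[.443,.262,.02]);print(u,v)
u,v=int(u),int(v);r0,c0=max(v-75,0),max(u-100,0);print(c0,r0);save(im,'w8.png',4,(c0,r0,c0+200,r0+150))
E
```

```text
20.3 [0.4097 0.2559 0.2501] -2.9538826945625534
253.08611846219753 185.4731866363069
153 110
```

View pics/w8.png

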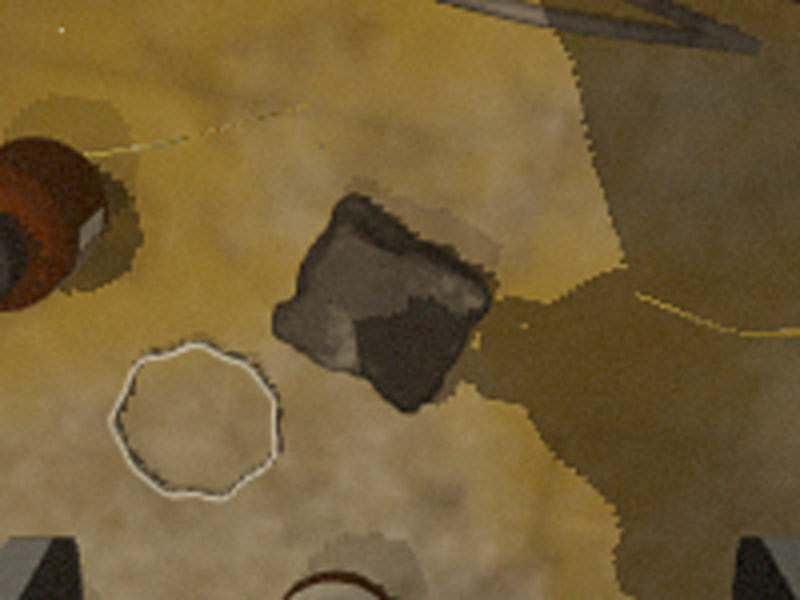

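The charcoal is undisturbed, with crop corners at (350,197), (492,292), (412,412) and (274,315). Its long side runs along the first edge.

```bash
python3 - <<'E'
from h import *
import pickle
im,p=pickle.load(open('w8.pkl','rb'))
c=np.array([ray(p,153+u/4,110+v/4,.022)[:2] for u,v in((350,197),(492,292),(412,412),(274,315))])
e=c[1]-c[0]+c[2]-c[3];f=c[2]-c[1]+c[3]-c[0]
m=c.mean(0);al=np.arctan2(e[1],e[0]);print(m,'long dir',al,'short',np.arctan2(f[1],f[0]),np.linalg.norm(e)/2,np.linalg.norm(f)/2)
s,t,R,w=st();print(w,s['joint_pos'])
for y in(al,al+np.pi):print(y,to(*m,.012,y),to(*m,.1,y))
E
```

```text
[0.4445 0.2568] long dir 1.1347199298544532 short -0.3778203214524276 0.051342907607943584 0.04396008653088985
-2.9557926351633594 [ 0.3901  0.1307 -0.1398  1.3004 -0.0006  0.2043]
1.1347199298544532 [-33.41  -4.67 238.75   2.19] [-33.41  -4.67 150.75   2.19]
4.276312583444247 [-33.41  -4.67 238.75  -0.95] [-33.41  -4.67 150.75  -0.95]
```

Request:
step_arm([
  [[-10,-2,30],[0,0,-0.12],64],
  [[-20,-3,70],[0,0,-0.24],64],
  [[-33,-4,100],[0,0,-0.36],64],
  [[-33,-4,140],[0,0,-0.48],64],
  [[-33,-4,150],[0,0,-0.6],64],
  [[-33,-4,150],[0,0,-0.72],64],
  [[-33,-4,150],[0,0,-0.84],64],
  [[-33,-4,150],[0,0,-0.98],64],
])

```text
clock: 21.02
tcp_pos: [0.4457, 0.2557, 0.1007]
orientation: [0.0, -0.545, 0.839, -0.0]
wrist_force: [0.4, 0.5, 1.0]
finger_gap: 0.0641
grip_force: 0.0
```

```bash
python3 - <<'E'
from h import *
s,t,R,w=st();print(s['clock'],t,w+2*np.pi,to(.444,.2575,.014,4.305))
E
```

```text
21.0167 [0.4457 0.2557 0.1007] 4.293953075964606 [-0.98  2.31 86.71 -0.01]
```

Request:
step_arm([
  [[-1,2,30],[0,0,0],64],
  [[-1,2,60],[0,0,0],64],
  [[-1,2,80],[0,0,0],64],
  [[-1,2,86],[0,0,0],64],
  [[-1,2,86],[0,0,0],64],
  [[-1,2,86],[0,0,0],64],
  [[-1,2,86],[0,0,0],50],
])

```text
clock: 21.6
tcp_pos: [0.4447, 0.2589, 0.0162]
orientation: [0.001, -0.543, 0.84, -0.0]
wrist_force: [0.2, -0.4, -0.2]
finger_gap: 0.0538
grip_force: 0.0
```

Request:
step_arm([
  [[0,0,0],[0,0,0],40],
  [[0,0,0],[0,0,0],35],
  [[0,0,0],[0,0,0],35],
  [[0,0,0],[0,0,0],35],
  [[0,0,-10],[0,0,0],35],
  [[0,0,-40],[0,0,0],35],
  [[0,0,-80],[0,0,0],35],
  [[0,0,-120],[0,0,0],35],
], grip_force=35)

```text
clock: 22.27
tcp_pos: [0.4419, 0.2585, 0.1365]
orientation: [-0.001, -0.544, 0.839, 0.0]
wrist_force: [1.1, 0.7, -0.8]
finger_gap: 0.0446
grip_force: 34.8
```

Request:
step_arm([
  [[0,0,-30],[0,0,0],35],
  [[0,0,-70],[0,0,0],35],
  [[0,0,-110],[0,0,0],35],
  [[0,0,-120],[0,0,0],35],
  [[0,0,-120],[0,0,0],35],
])

```text
clock: 22.68
tcp_pos: [0.4449, 0.2598, 0.2599]
orientation: [0.005, -0.544, 0.839, -0.001]
wrist_force: [0.8, -0.5, 0.1]
finger_gap: 0.0445
grip_force: 34.8
```

```bash
python3 - <<'E'
from h import *
th=-.584;c,s=np.cos(th),np.sin(th);Rt=np.array([[c,-s],[s,c]]);b=np.array([.576,-.1675])+Rt@[-.009,-.086];print('block',b)
s,t,R,w=st();print(s['clock'],t,w+2*np.pi,s['finger_gap'],s['wrist_force'],to(.47,-.1,.26,4.128),to(*b,.26,4.128))
im,p=cam('wrist');save(im,'w9.png',1.55)
E
```

```text
block [ 0.5211 -0.2343]
22.6833 [0.4449 0.2598 0.2599] 4.29105653016137 0.04454822217556501 [ 0.8397 -0.527   0.1245] [ 318.03 -170.04   -0.07    0.16] [ 419.68 -271.57   -0.07    0.16]
```

View pics/w9.png

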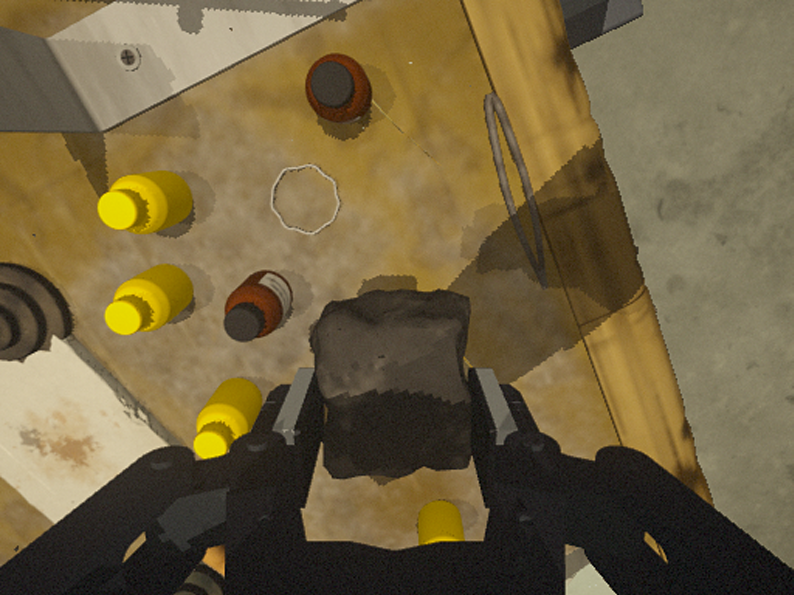

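The charcoal is held square between the pads, spanning (315..468, 292..476). Carrying it to the block bay.

Request:
step_arm([
  [[30,-20,0],[0,0,0.08],35],
  [[63,-41,0],[0,0,0.16],35],
  [[97,-62,0],[0,0,0.16],35],
  [[131,-83,0],[0,0,0.16],35],
  [[165,-105,0],[0,0,0.16],35],
  [[198,-126,0],[0,0,0.16],35],
  [[231,-147,0],[0,0,0.16],35],
  [[264,-168,0],[0,0,0.16],35],
])

```text
clock: 23.4
tcp_pos: [0.4867, -0.0523, 0.2525]
orientation: [-0.001, -0.475, 0.88, 0.001]
wrist_force: [0.6, 0.4, 0.2]
finger_gap: 0.0445
grip_force: 34.8
```

```bash
python3 - <<'E'
from h import *
s,t,R,w=st();print(s['clock'],t,w+2*np.pi,s['finger_gap'],to(.5211,-.2343,.2,4.128))
p=imaging.camera_params('wrist')
f=lambda c,z:R.T@(ray(p,c[0]/1.55,c[1]/1.55,z)-t)*1000
z=t[2]+.019
print([f(q,z) for q in((395,293),(395,476),(315,345),(468,345))])
E
```

```text
23.4 [ 0.4867 -0.0523  0.2525] 4.1308095979162225 0.04451681048108411 [ 133.17 -128.7    52.47    0.  ]
[array([ 36.7169,   1.1842, -18.9553]), array([-19.0967,   1.1577, -19.0172]), array([ 22.2346, -20.1918, -19.0471]), array([ 22.1403,  20.6983, -18.9023])]
```

Request:
step_arm([
  [[28,-28,0],[0,0,0],35],
  [[56,-56,0],[0,0,0],35],
  [[84,-84,0],[0,0,0],35],
  [[112,-112,10],[0,0,0],35],
  [[129,-129,40],[0,0,0],35],
  [[129,-129,80],[0,0,0],35],
  [[129,-129,120],[0,0,0],35],
  [[129,-129,160],[0,0,0],35],
])

```text
clock: 24.07
tcp_pos: [0.5232, -0.2293, 0.0908]
orientation: [-0.001, -0.474, 0.881, 0.001]
wrist_force: [0.8, 0.3, -1.5]
finger_gap: 0.0446
grip_force: 34.8
```

Request:
step_arm([
  [[0,0,25],[0,0,0],35],
  [[0,0,35],[0,0,0],35],
  [[0,0,35],[0,0,0],35],
  [[0,0,35],[0,0,0],35],
])

```text
clock: 24.4
tcp_pos: [0.5246, -0.2291, 0.0593]
orientation: [-0.0, -0.475, 0.88, 0.001]
wrist_force: [-0.3, -0.4, -0.2]
finger_gap: 0.0447
grip_force: 34.8
```

```bash
python3 - <<'E'
from h import *
s,t,R,w=st();X=R[:2,0]
print(s['clock'],t,w+2*np.pi,s['finger_gap'],to(.5211-.004*X[0],-.2343-.004*X[1],.0225,4.128))
im,p=cam('wrist');save(im,'w10.png',1.55)
E
```

```text
24.4 [ 0.5246 -0.2291  0.0593] 4.130898428255593 0.04468836891658184 [ 2.3   0.08 36.8   0.  ]
```

View pics/w10.png

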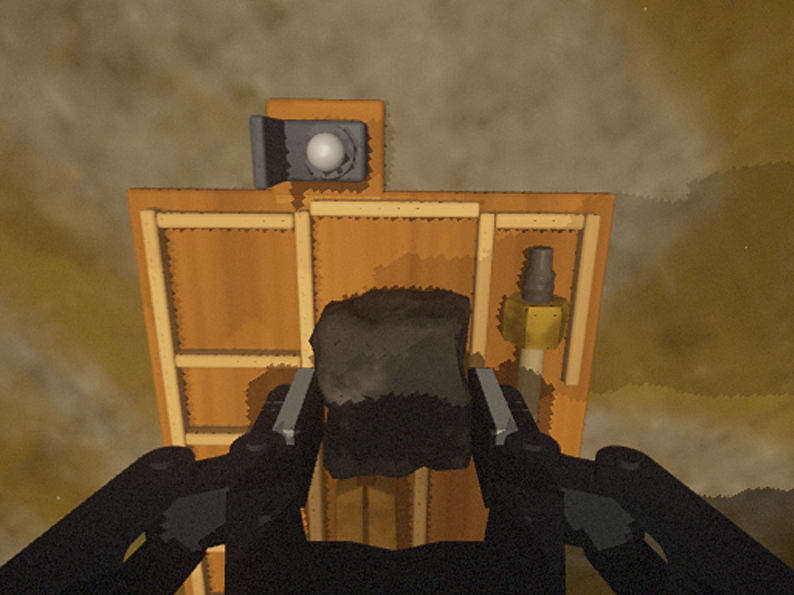

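The charcoal is above its bay. The end rib's inner edge is at row 217, and the side ribs' inner edges are at columns 314 and 476 around row 260. The clamp and torch tip are in their places. That was my 14th and last picture.

```bash
python3 - <<'E'
from h import *
p=imaging.camera_params('wrist');s,t,R,w=st()
f=lambda c,z:R.T@(ray(p,c[0]/1.55,c[1]/1.55,z)-t)*1000
for q in((314,217),(477,217),(312,260),(475,260)): print(f(q,.013))
z=t[2]+.019
print('char top/back',f((395,476),z),'front top',f((395,315),z),'front bottom',f((395,292),t[2]-.01), 'sides',f((312,340),t[2]+.002),f((469,340),t[2]+.002))
E
```

```text
[ 46.4967 -29.5699  47.7258]
[46.4555 32.3316 47.6452]
[ 29.7561 -31.1633  47.7276]
[29.7228 32.3587 47.6449]
char top/back [-19.1078   1.0991 -19.0017] front top [ 30.703    1.1236 -19.001 ] front bottom [28.1774  1.1518  9.9989] sides [ 16.6393 -24.0137  -1.9685] [16.6278 23.5426 -2.0304]
```

Request:
step_arm([
  [[3,1,12],[0,0,0],35],
  [[5,1,24],[0,0,0],35],
  [[5,1,32],[0,0,0],35],
  [[5,1,36],[0,0,0],35],
  [[5,1,36],[0,0,0],35],
  [[5,1,36],[0,0,0],35],
])

```text
clock: 24.95
tcp_pos: [0.5221, -0.2333, 0.0245]
orientation: [0.0, -0.475, 0.88, -0.001]
wrist_force: [0.6, -0.2, -0.5]
finger_gap: 0.0445
grip_force: 34.8
```

Request:
step_arm([
  [[0,0,2],[0,0,0],35],
  [[0,0,2.5],[0,0,0],35],
  [[0,0,2.5],[0,0,0],45],
  [[0,0,2.5],[0,0,0],56],
  [[0,0,2.5],[0,0,0],58],
  [[0,0,-10],[0,0,0],60],
  [[0,0,-50],[0,0,0],60],
  [[0,0,-90],[0,0,0],60],
])

```text
clock: 25.62
tcp_pos: [0.5197, -0.232, 0.1127]
orientation: [-0.001, -0.475, 0.88, 0.002]
wrist_force: [1.0, -0.7, -0.0]
finger_gap: 0.0599
grip_force: 0.0
```

Request:
step_arm([
  [[0,0,-40],[0,0,0],60],
  [[0,0,-80],[0,0,0],60],
  [[0,0,-120],[0,0,0],60],
  [[0,0,-160],[0,0,0],60],
  [[0,0,-180],[0,0,0],60],
  [[0,0,-180],[0,0,0],60],
])

```text
clock: 26.12
tcp_pos: [0.5235, -0.2343, 0.2999]
orientation: [0.002, -0.475, 0.88, -0.004]
wrist_force: [-0.2, -0.4, 0.3]
finger_gap: 0.0601
grip_force: 0.0
```

```bash
python3 - <<'E'
from h import *
import pickle
s,t,R,w=st();print(s['clock'],t,w+2*np.pi)
im,p=cam('wrist');pickle.dump((im,p),open('w11.pkl','wb'))
# rectify tray onto a 2 mm grid in tray frame and analyse darkness
th=-.584;c,sn=np.cos(th),np.sin(th);Rt=np.array([[c,-sn],[sn,c]]);m=np.array([.576,-.1675])
def rect(z,x0,x1,y0,y1,st_=.001):
    xs=np.arange(x0,x1,st_);ys=np.arange(y0,y1,st_)
    uv=np.array([[proj(p,[*(m+Rt@[x,y]),z]) for y in ys] for x in xs],np.float32)
    return cv2.remap(im,uv[...,0],uv[...,1],cv2.INTER_LINEAR),xs,ys
g,xs,ys=rect(.025,-.06,.04,-.14,-.03)
d=(g.max(2)<75)
n,l,stt,ce=cv2.connectedComponentsWithStats(d.astype(np.uint8))
for i in np.argsort(-stt[1:,4])[:3]+1:
    pts=np.argwhere(l==i);r=cv2.minAreaRect(pts.astype(np.float32));print(stt[i],'centre',xs[0]+r[0][0]*.001,ys[0]+r[0][1]*.001,r[1],r[2])
E
```

```text
26.1167 [ 0.5235 -0.2343  0.2999] 4.130841748068521
[ 26  28  57  49 801] centre -0.00919526290893554 -0.08666864013671877 (48.574275970458984, 55.248077392578125) 3.945185899734497
[ 68  27  14  30 109] centre -0.01962889862060547 -0.06248786163330079 (30.668916702270508, 10.540315628051758) 17.818889617919922
[59 50  8 11 39] centre -0.0049999999999999975 -0.07750000000000001 (7.0, 10.0) 90.0
```

The charcoal sits at (-9,-87) mm in the tray frame, square to the bay. Now the bottles.

```bash
python3 - <<'E'
from h import *
print(to(.42,.15,.27,2.557))
E
```

```text
[-264.29  296.76   26.81    1.57]
```

Request:
step_arm([
  [[-25,28,0],[0,0,0.12],60],
  [[-51,57,0],[0,0,0.24],60],
  [[-77,87,0],[0,0,0.36],60],
  [[-104,117,0],[0,0,0.48],60],
  [[-131,147,0],[0,0,0.6],60],
  [[-158,177,0],[0,0,0.72],60],
  [[-185,207,0],[0,0,0.84],60],
  [[-212,238,0],[0,0,0.96],60],
])

```text
clock: 26.83
tcp_pos: [0.4417, 0.0621, 0.2919]
orientation: [-0.001, -0.032, 0.999, 0.0]
wrist_force: [0.9, 0.6, 0.7]
finger_gap: 0.0602
grip_force: 0.0
```

```bash
python3 - <<'E'
from h import *
print(to(.42,.15,.25,2.557))
E
```

```text
[16.13 89.09 41.88  0.65]
```

Request:
step_arm([
  [[6,35,20],[0,0,0.12],60],
  [[12,70,35],[0,0,0.24],60],
  [[16,89,40],[0,0,0.36],60],
  [[16,89,40],[0,0,0.48],60],
  [[16,89,40],[0,0,0.6],60],
  [[16,89,40],[0,0,0.65],60],
  [[16,89,40],[0,0,0.65],60],
])

```text
clock: 27.42
tcp_pos: [0.4201, 0.1483, 0.2518]
orientation: [-0.001, 0.287, 0.958, -0.001]
wrist_force: [-0.6, 0.7, -0.4]
finger_gap: 0.06
grip_force: 0.0
```

```bash
cat >> h.py <<'E'
def rectw(im,p,z,x0,x1,y0,y1,s=.001):
    xs=np.arange(x0,x1,s);ys=np.arange(y0,y1,s)
    uv=np.array([[proj(p,[x,y,z]) for y in ys] for x in xs],np.float32)
    return cv2.remap(im,uv[...,0],uv[...,1],cv2.INTER_LINEAR),xs,ys
def blobs(mask,xs,ys,k=4):
    n,l,s,c=cv2.connectedComponentsWithStats(mask.astype(np.uint8))
    for i in np.argsort(-s[1:,4])[:k]+1:
        print('c',round(xs[0]+c[i][1]*.001,4),round(ys[0]+c[i][0]*.001,4),'x',xs[s[i,1]].round(4),xs[s[i,1]+s[i,3]-1].round(4),'y',ys[s[i,0]].round(4),ys[s[i,0]+s[i,2]-1].round(4),'area',s[i,4])
E
python3 - <<'E'
from h import *
import pickle
s,t,R,w=st();print(s['clock'],t,w)
im,p=cam('wrist');pickle.dump((im,p),open('w12.pkl','wb'))
for n,b in dict(A=(.4375,.1516),B=(.561,.263)).items():
    print(n,proj(p,[*b,.076]))
    g,xs,ys=rectw(im,p,.074,b[0]-.05,b[0]+.05,b[1]-.05,b[1]+.05)
    mx=g.max(2).astype(int);sat=mx-g.min(2)
    print('cap');blobs((mx<95)&(sat<25),xs,ys,3)
    print('amber');blobs((g[...,0].astype(int)-g[...,1]>25)&(g[...,2]<60)&(g[...,1]<75),xs,ys,3)
E
```

```text
27.4167 [0.4201 0.1483 0.2518] 2.560144232657994
A [265.5484 181.92  ]
cap
c 0.4364 0.1485 x 0.4235 0.4495 y 0.1356 0.1606 area 550
c 0.4535 0.1966 x 0.4535 0.4535 y 0.1966 0.1966 area 1
amber
c 0.4205 0.1438 x 0.4065 0.4415 y 0.1316 0.1586 area 301
c 0.4379 0.1637 x 0.4225 0.4505 y 0.1516 0.1696 area 143
c 0.4235 0.1629 x 0.4225 0.4245 y 0.1616 0.1636 area 6
B [416.8943 220.0385]
cap
c 0.5612 0.261 x 0.545 0.577 y 0.248 0.274 area 677
c 0.5153 0.2669 x 0.511 0.525 y 0.259 0.274 area 112
c 0.5235 0.2475 x 0.522 0.525 y 0.245 0.25 area 13
amber
c 0.544 0.2435 x 0.522 0.566 y 0.233 0.258 area 441
c 0.5463 0.2722 x 0.538 0.555 y 0.267 0.275 area 77
c 0.5316 0.2572 x 0.531 0.532 y 0.256 0.258 area 5
```

Caps found: A at (0.436,0.149) and B at (0.561,0.261). Picking A.

Request:
step_arm([
  [[-7,5,35],[0,0,0],60],
  [[-13,9.5,70],[0,0,0],60],
  [[-13,9.5,105],[0,0,0],60],
  [[-13,9.5,140],[0,0,0],60],
  [[-13,9.5,170],[0,0,0],60],
  [[-13,9.5,195],[0,0,0],60],
  [[-13,9.5,214],[0,0,0],60],
  [[-13,9.5,219],[0,0,0],60],
])

```text
clock: 28.13
tcp_pos: [0.4341, 0.1481, 0.0309]
orientation: [-0.003, 0.286, 0.958, -0.002]
wrist_force: [0.2, -0.2, 0.1]
finger_gap: 0.0596
grip_force: 0.0
```

Request:
step_arm([
  [[0,0,0],[0,0,0],60],
  [[0,0,0],[0,0,0],50],
  [[0,0,0],[0,0,0],35],
  [[0,0,0],[0,0,0],32],
  [[0,0,0],[0,0,0],32],
  [[0,0,0],[0,0,0],32],
], grip_force=30)

```text
clock: 28.63
tcp_pos: [0.4385, 0.1491, 0.0359]
orientation: [0.001, 0.286, 0.958, 0.0]
wrist_force: [-0.5, 0.8, 5.8]
finger_gap: 0.0412
grip_force: 30.7
```

Request:
step_arm([
  [[0,0,-10],[0,0,0],32],
  [[0,0,-40],[0,0,0],32],
  [[0,0,-80],[0,0,0],32],
  [[0,0,-120],[0,0,0],32],
  [[0,0,-155],[0,0,0],32],
  [[0,0,-165],[0,0,0],32],
  [[0,0,-165],[0,0,0],32],
])

```text
clock: 29.22
tcp_pos: [0.4397, 0.1494, 0.2033]
orientation: [0.003, 0.286, 0.958, 0.002]
wrist_force: [0.3, -0.4, -0.7]
finger_gap: 0.041
grip_force: 30.6
```

```bash
python3 - <<'E'
from h import *
th=-.584;c,s=np.cos(th),np.sin(th);Rt=np.array([[c,-s],[s,c]]);m=np.array([.576,-.1675])
for y in(0,-.095):
    b=m+Rt@[.055,y];print(b,to(*b,.2,2.557))
s,t,R,w=st();print(s['clock'],t,w,s['wrist_force'],s['finger_gap'],to(.45,-.2,.2,2.557))
E
```

```text
[ 0.6219 -0.1978] [-342.83 -190.3     3.3     0.  ]
[ 0.5695 -0.2771] [-342.52 -285.3     3.3     0.  ]
29.2167 [0.4397 0.1494 0.2033] 2.5607930203954337 [ 0.277  -0.4475 -0.688 ] 0.04099819607697079 [-200.32 -286.43    3.3     0.  ]
```

Request:
step_arm([
  [[-28,-23,0],[0,0,0],32],
  [[-58,-48,0],[0,0,0],32],
  [[-88,-73,0],[0,0,0],32],
  [[-118,-98,0],[0,0,0],32],
  [[-148,-123,0],[0,0,0],32],
  [[-178,-148,0],[0,0,0],32],
  [[-208,-173,0],[0,0,0],32],
  [[-238,-198,0],[0,0,0],32],
])

```text
clock: 29.88
tcp_pos: [0.5268, -0.1487, 0.1973]
orientation: [-0.002, 0.287, 0.958, 0.0]
wrist_force: [0.1, 0.4, -0.9]
finger_gap: 0.0412
grip_force: 30.7
```

Request:
step_arm([
  [[-30,-25,0],[0,0,0],32],
  [[-60,-50,0],[0,0,0],32],
  [[-90,-75,0],[0,0,0],32],
  [[-104,-87,20],[0,0,0],32],
  [[-104,-87,55],[0,0,0],32],
  [[-104,-87,90],[0,0,0],32],
  [[-104,-87,115],[0,0,0],32],
  [[-104,-87,115],[0,0,0],32],
])

```text
clock: 30.55
tcp_pos: [0.5615, -0.2739, 0.0758]
orientation: [-0.007, 0.287, 0.958, 0.002]
wrist_force: [-1.2, -0.1, -1.6]
finger_gap: 0.0408
grip_force: 30.7
```

Request:
step_arm([
  [[0,0,0],[0,0,0],32],
  [[0,0,0],[0,0,0],32],
])

```text
clock: 30.72
tcp_pos: [0.5671, -0.277, 0.0851]
orientation: [0.0, 0.286, 0.958, -0.0]
wrist_force: [0.2, -0.7, 0.6]
finger_gap: 0.0411
grip_force: 30.7
```

```bash
python3 - <<'E'
from h import *
import pickle
s,t,R,w=st();print(s['clock'],t,w,to(.5695,-.2771,.042,2.557))
im,p=cam('wrist');pickle.dump((im,p),open('w13.pkl','wb'))
# bay check: ribs brightness in tray frame at z=.013 (x profile over y window between fingers/bottle)
th=-.584;c,sn=np.cos(th),np.sin(th);Rt=np.array([[c,-sn],[sn,c]]);m=np.array([.576,-.1675])
def prof(pts,z):
    return [int(cv2.remap(im,*[np.float32([[q]]) for q in proj(p,[*(m+Rt@np.array(a)),z])],cv2.INTER_LINEAR)[0,0].astype(int)[1]) for a in pts]
print('rib between blk and pk2, x scan y=-.06',[(round(x,3),v) for x,v in zip(np.arange(.01,.045,.002),prof([(x,-.062) for x in np.arange(.01,.045,.002)],.013))])
print('right end rib y scan x=.015',list(zip(np.arange(-.14,-.1,.002).round(3),prof([(.01,y) for y in np.arange(-.14,-.1,.002)],.013))))
E
```

```text
30.7167 [ 0.5671 -0.277   0.0851] 2.560856950736422 [-2.09  1.26 43.1   0.  ]
rib between blk and pk2, x scan y=-.06 [(np.float64(0.01), 69), (np.float64(0.012), 61), (np.float64(0.014), 61), (np.float64(0.016), 50), (np.float64(0.018), 86), (np.float64(0.02), 63), (np.float64(0.022), 89), (np.float64(0.024), 126), (np.float64(0.026), 126), (np.float64(0.028), 124), (np.float64(0.03), 75), (np.float64(0.032), 80), (np.float64(0.034), 79), (np.float64(0.036), 79), (np.float64(0.038), 83), (np.float64(0.04), 85), (np.float64(0.042), 84), (np.float64(0.044), 78)]
right end rib y scan x=.015 [(np.float64(-0.14), 46), (np.float64(-0.138), 65), (np.float64(-0.136), 64), (np.float64(-0.134), 73), (np.float64(-0.132), 183), (np.float64(-0.13), 175), (np.float64(-0.128), 179), (np.float64(-0.126), 80), (np.float64(-0.124), 114), (np.float64(-0.122), 124), (np.float64(-0.12), 119), (np.float64(-0.118), 120), (np.float64(-0.116), 111), (np.float64(-0.114), 64), (np.float64(-0.112), 66), (np.float64(-0.11), 70), (np.float64(-0.108), 67), (np.float64(-0.106), 69), (np.float64(-0.104), 71), (np.float64(-0.102), 67), (np.float64(-0.1), 68)]
```

Request:
step_arm([
  [[-2,1,12],[0,0,0],32],
  [[-2,1,24],[0,0,0],32],
  [[-2,1,34],[0,0,0],32],
  [[-2,1,40],[0,0,0],32],
  [[-2,1,43],[0,0,0],32],
  [[-2,1,43],[0,0,0],32],
  [[-2,1,43],[0,0,0],32],
])

```text
clock: 31.35
tcp_pos: [0.5694, -0.2774, 0.0421]
orientation: [0.0, 0.286, 0.958, -0.0]
wrist_force: [0.8, 0.7, -0.6]
finger_gap: 0.041
grip_force: 30.7
```

Request:
step_arm([
  [[0,0,0.5],[0,0,0],44],
  [[0,0,0.5],[0,0,0],50],
  [[0,0,0.5],[0,0,0],56],
  [[0,0,0.5],[0,0,0],56],
  [[0,0,-15],[0,0,0],56],
  [[0,0,-50],[0,0,0],56],
  [[0,0,-90],[0,0,0],60],
  [[0,0,-130],[0,0,0],60],
])

```text
clock: 32.02
tcp_pos: [0.5683, -0.2768, 0.1723]
orientation: [-0.001, 0.286, 0.958, 0.0]
wrist_force: [0.6, -0.6, -0.1]
finger_gap: 0.0598
grip_force: 0.0
```

Request:
step_arm([
  [[0,0,-35],[0,0,0],60],
  [[0,0,-75],[0,0,0],60],
  [[0,0,-100],[0,0,0],60],
  [[0,0,-100],[0,0,0],60],
  [[0,0,-100],[0,0,0],60],
])

```text
clock: 32.43
tcp_pos: [0.57, -0.2779, 0.274]
orientation: [0.002, 0.286, 0.958, -0.001]
wrist_force: [-0.2, 0.6, -0.8]
finger_gap: 0.0598
grip_force: 0.0
```

```bash
python3 - <<'E'
from h import *
s,t,R,w=st();print(s['clock'],t,w,to(.53,.23,.27,2.557))
im,p=cam('wrist')
print(proj(p,[.5695,-.277,.08]))
g,xs,ys=rectw(im,p,.080,.53,.61,-.32,-.23)
mx=g.max(2).astype(int);sat=mx-g.min(2)
blobs((mx<95)&(sat<25),xs,ys,3)
E
```

```text
32.4333 [ 0.57   -0.2779  0.274 ] 2.560614898399809 [312.23 402.58   4.02   0.  ]
[253.6427 163.7101]
c 0.5692 -0.2763 x 0.557 0.582 y -0.288 -0.263 area 469
c 0.5352 -0.2429 x 0.531 0.54 y -0.252 -0.234 area 27
c 0.53 -0.255 x 0.53 0.53 y -0.256 -0.254 area 3
```

Request:
step_arm([
  [[24,30,0],[0,0,0],60],
  [[49,61,0],[0,0,0],60],
  [[74,92,0],[0,0,0],60],
  [[99,123,0],[0,0,0],60],
  [[124,154,0],[0,0,0],60],
  [[149,186,0],[0,0,0],60],
  [[174,218,0],[0,0,0],60],
  [[199,250,0],[0,0,0],60],
])

```text
clock: 33.15
tcp_pos: [0.5383, 0.0428, 0.2695]
orientation: [-0.002, 0.287, 0.958, -0.0]
wrist_force: [0.5, 0.0, 0.2]
finger_gap: 0.0602
grip_force: 0.0
```

Request:
step_arm([
  [[24,32,0],[0,0,0],60],
  [[49,64,0],[0,0,0],60],
  [[74,96,0],[0,0,0],60],
  [[100,130,0],[0,0,0],60],
  [[113,153,0],[0,0,0],60],
  [[113,153,0],[0,0,0],60],
  [[113,153,0],[0,0,0],60],
])

```text
clock: 33.73
tcp_pos: [0.5281, 0.2323, 0.2692]
orientation: [-0.002, 0.285, 0.959, -0.001]
wrist_force: [0.2, -0.5, -0.3]
finger_gap: 0.0596
grip_force: 0.0
```

```bash
python3 - <<'E'
from h import *
s,t,R,w=st();print(s['clock'],t,w)
im,p=cam('wrist')
g,xs,ys=rectw(im,p,.074,.50,.62,.20,.32)
mx=g.max(2).astype(int);sat=mx-g.min(2)
blobs((mx<95)&(sat<25),xs,ys,3)
print('yellow');y=(g[...,0].astype(int)-g[...,2]>110)&(g[...,1]>110)
g2,x2,y2=rectw(im,p,.074,.48,.72,.10,.42)
blobs((g2[...,0].astype(int)-g2[...,2]>110)&(g2[...,1]>120),x2,y2,4)
print(to(.561,.261,.033,2.557))
E
```

```text
33.7333 [0.5281 0.2323 0.2692] 2.563999656006092
c 0.563 0.2622 x 0.549 0.577 y 0.25 0.274 area 564
c 0.5301 0.275 x 0.519 0.547 y 0.257 0.29 area 331
c 0.5514 0.3103 x 0.54 0.56 y 0.304 0.317 area 80
yellow
c 0.6283 0.224 x 0.607 0.651 y 0.208 0.243 area 1027
c 0.591 0.1621 x 0.571 0.612 y 0.146 0.183 area 951
c 0.6363 0.338 x 0.625 0.648 y 0.327 0.349 area 401
c 0.7126 0.4038 x 0.704 0.719 y 0.384 0.419 area 300
[-10.91  42.88 236.6    0.01]
```

Request:
step_arm([
  [[-7,22,30],[0,0,0],60],
  [[-13,43,60],[0,0,0],60],
  [[-13,43,100],[0,0,0],60],
  [[-13,43,140],[0,0,0],60],
  [[-13,43,175],[0,0,0],60],
  [[-13,43,205],[0,0,0],60],
  [[-13,43,228],[0,0,0],60],
  [[-13,43,235],[0,0,0],60],
])

```text
clock: 34.45
tcp_pos: [0.5604, 0.2566, 0.0314]
orientation: [-0.004, 0.288, 0.958, -0.003]
wrist_force: [-0.7, -0.3, -0.3]
finger_gap: 0.06
grip_force: 0.0
```

Request:
step_arm([
  [[0,0,0],[0,0,0],60],
  [[0,0,0],[0,0,0],50],
  [[0,0,0],[0,0,0],35],
  [[0,0,0],[0,0,0],32],
  [[0,0,0],[0,0,0],32],
  [[0,0,0],[0,0,0],32],
], grip_force=30)

```text
clock: 34.95
tcp_pos: [0.5652, 0.26, 0.0385]
orientation: [0.001, 0.286, 0.958, 0.001]
wrist_force: [-0.6, -0.2, 5.4]
finger_gap: 0.041
grip_force: 31.6
```

Request:
step_arm([
  [[0,0,-10],[0,0,0],32],
  [[0,0,-40],[0,0,0],32],
  [[0,0,-80],[0,0,0],32],
  [[0,0,-120],[0,0,0],32],
  [[0,0,-160],[0,0,0],32],
  [[0,0,-200],[0,0,0],32],
  [[0,0,-225],[0,0,0],32],
  [[0,0,-225],[0,0,0],32],
])

```text
clock: 35.62
tcp_pos: [0.5661, 0.2606, 0.2699]
orientation: [0.005, 0.286, 0.958, 0.003]
wrist_force: [0.5, -0.1, -0.7]
finger_gap: 0.0411
grip_force: 31.1
```

```bash
python3 - <<'E'
from h import *
s,t,R,w=st();print(s['clock'],t,w,s['finger_gap'],to(.49,.05,.26),to(.6219,-.1978,.26,2.557))
E
```

```text
35.6167 [0.5661 0.2606 0.2699] 2.5608846234900993 0.04112869541569623 [ -51.9  -217.85    9.86    0.  ] [-298.12 -352.67    9.86    0.  ]
```

Request:
step_arm([
  [[-8,-33,0],[0,0,0],32],
  [[-17,-70,0],[0,0,0],32],
  [[-26,-108,0],[0,0,0],32],
  [[-35,-146,0],[0,0,0],32],
  [[-43,-182,0],[0,0,0],32],
  [[-52,-218,0],[0,0,0],32],
  [[-75,-232,0],[0,0,0],32],
  [[-110,-250,0],[0,0,0],32],
])

```text
clock: 36.28
tcp_pos: [0.516, -0.0097, 0.2624]
orientation: [-0.001, 0.286, 0.958, 0.0]
wrist_force: [0.1, 1.1, -0.0]
finger_gap: 0.0413
grip_force: 31.2
```

Request:
step_arm([
  [[-35,-20,0],[0,0,0],32],
  [[-70,-40,0],[0,0,0],32],
  [[-105,-60,0],[0,0,0],32],
  [[-140,-78,0],[0,0,0],32],
  [[-175,-94,0],[0,0,0],32],
  [[-188,-102,25],[0,0,0],32],
  [[-188,-102,50],[0,0,0],32],
  [[-188,-102,50],[0,0,0],32],
])

```text
clock: 36.95
tcp_pos: [0.6171, -0.1982, 0.2052]
orientation: [-0.005, 0.287, 0.958, 0.001]
wrist_force: [-0.9, 1.0, -2.4]
finger_gap: 0.0409
grip_force: 31.2
```

Request:
step_arm([
  [[0,0,40],[0,0,0],32],
  [[0,0,80],[0,0,0],32],
  [[0,0,115],[0,0,0],32],
  [[0,0,125],[0,0,0],32],
  [[0,0,125],[0,0,0],32],
  [[0,0,125],[0,0,0],32],
])

```text
clock: 37.45
tcp_pos: [0.6202, -0.1978, 0.0883]
orientation: [0.0, 0.286, 0.958, -0.0]
wrist_force: [0.5, 0.3, -0.5]
finger_gap: 0.0411
grip_force: 31.2
```

```bash
python3 - <<'E'
from h import *
s,t,R,w=st();print(s['clock'],t,w,s['wrist_force'],to(.6219,-.1978,.0445,2.557))
E
```

```text
37.45 [ 0.6202 -0.1978  0.0883] 2.561301713012532 [ 0.5187  0.3133 -0.4959] [-1.42  0.9  43.78  0.  ]
```

Request:
step_arm([
  [[-3,1,12],[0,0,0],32],
  [[-3,1,24],[0,0,0],32],
  [[-3,1,34],[0,0,0],32],
  [[-3,1,40],[0,0,0],32],
  [[-3,1,43],[0,0,0],32],
  [[-3,1,43.5],[0,0,0],32],
  [[-3,1,43.5],[0,0,0],32],
])

```text
clock: 38.03
tcp_pos: [0.6227, -0.1985, 0.0443]
orientation: [0.0, 0.286, 0.958, 0.0]
wrist_force: [-2.8, 2.1, 7.3]
finger_gap: 0.041
grip_force: 32.1
```

Request:
step_arm([
  [[0,0,0.5],[0,0,0],44],
  [[0,0,0.5],[0,0,0],50],
  [[0,0,0.5],[0,0,0],56],
  [[0,0,0.5],[0,0,0],56],
  [[0,0,-15],[0,0,0],56],
  [[0,0,-50],[0,0,0],56],
  [[0,0,-90],[0,0,0],60],
  [[0,0,-130],[0,0,0],60],
])

```text
clock: 38.7
tcp_pos: [0.622, -0.1986, 0.1735]
orientation: [-0.001, 0.286, 0.958, 0.0]
wrist_force: [1.0, -0.4, 0.6]
finger_gap: 0.0602
grip_force: 0.0
```

Request:
step_arm([
  [[35,0,-35],[0,0,0],60],
  [[70,0,-75],[0,0,0],60],
  [[80,0,-100],[0,0,0],60],
  [[80,0,-100],[0,0,0],60],
  [[80,0,-100],[0,0,0],60],
])

```text
clock: 39.12
tcp_pos: [0.5567, -0.155, 0.277]
orientation: [0.003, 0.286, 0.958, -0.0]
wrist_force: [0.2, -0.3, 0.4]
finger_gap: 0.0597
grip_force: 0.0
```

```bash
python3 - <<'E'
from h import *
import pickle
s,t,R,w=st();print(s['clock'],t,w,s['joint_pos'])
im,p=cam('wrist');pickle.dump((im,p),open('w14.pkl','wb'))
g,xs,ys=rectw(im,p,.080,.52,.68,-.33,-.14)
mx=g.max(2).astype(int);sat=mx-g.min(2)
blobs((mx<95)&(sat<25),xs,ys,6)
th=-.584;c,sn=np.cos(th),np.sin(th);Rt=np.array([[c,-sn],[sn,c]]);m=np.array([.576,-.1675])
print('tray-frame class map z=.02: rows x from +.03 to -.09 step 6mm, cols y from .13 to -.13 step 6mm')
def cl(v):
    r,gg,b=map(int,v)
    if max(v)<60:return '#'
    return str(min(9,gg*10//256))
for x in np.arange(.03,-.095,-.006):
    print('%6.3f '%x+''.join(cl(cv2.remap(im,*[np.float32([[q]]) for q in proj(p,[*(m+Rt@[x,y]),.02])],cv2.INTER_LINEAR)[0,0]) for y in np.arange(.13,-.135,-.004)))
E
```

```text
39.1167 [ 0.5567 -0.155   0.277 ] 2.561238169712821 [-0.4103  0.306   0.147   1.405  -0.0001  0.17  ]
c 0.6067 -0.3006 x 0.556 0.661 y -0.33 -0.259 area 3507
c 0.621 -0.1961 x 0.607 0.633 y -0.208 -0.183 area 433
c 0.538 -0.2043 x 0.533 0.543 y -0.209 -0.202 area 28
c 0.6789 -0.1421 x 0.677 0.68 y -0.144 -0.141 area 11
c 0.5342 -0.2236 x 0.533 0.536 y -0.226 -0.221 area 8
c 0.5224 -0.2445 x 0.521 0.524 y -0.247 -0.242 area 8
tray-frame class map z=.02: rows x from +.03 to -.09 step 6mm, cols y from .13 to -.13 step 6mm
 0.030 45634444444444446644444444642221#1333342644444443642222233333426444
 0.024 4566666666666666666665446666665555555666766677777777666666656665422
 0.018 4543654433434344445553435555555555445333332326433323222232222222652
 0.012 443446444555554444555445555555444433323333343654#122222332222232652
 0.006 22224323223333222222224444455555554554111144363##122222233322242652
 0.000 12224322223334555555554455555555544443434444363##222222223322442652
-0.006 222233222223333555555444432222212222244444443631#222222222222242654
-0.012 2222332222221222222222222333333343344444444
[... 299 characters left out ...]
4427432232333333333442644
-0.042 2233333333333333333222222224444444444444344425433333333334444442644
-0.048 2232222222222222222244444444444444444444444444244445555555566666434
-0.054 2232222222222224444444444444444444444444444444444444333334444426444
-0.060 2232222222222244444444444444444444444444444444443332254554334426444
-0.066 2232223333366566666666666666666666666666767777777677554553333326444
-0.072 1232222233333433333334323334333343333333333333333332222232333426444
-0.078 1242234444444444444444444444444444444444444444444442222344444426444
-0.084 2233666666666666666444444444444444444444444444266566666666666666444
-0.090 1222333344444444444444444444444444444444444444443434444444434444444
```

```bash
python3 - <<'E'
from h import *
print(to(.5036,.0316,.20,2.672))
h=np.array([.679,-.057]);k=np.array([.5036,.0316]);w=2.672
print(np.linalg.norm(k-h),np.arctan2(*(k-h)[::-1]))
E
```

```text
[146.74 127.06  74.52  -0.11]
0.19650730266328528 2.6738485722828025
```

Request:
step_arm([
  [[30,26,0],[0,0,-0.05],50],
  [[60,52,0],[0,0,-0.11],50],
  [[90,78,0],[0,0,-0.11],50],
  [[118,102,20],[0,0,-0.11],50],
  [[147,127,45],[0,0,-0.11],50],
  [[147,127,75],[0,0,-0.11],50],
  [[147,127,75],[0,0,-0.11],50],
  [[147,127,75],[0,0,-0.11],50],
])

```text
clock: 39.83
tcp_pos: [0.5011, 0.0321, 0.1954]
orientation: [-0.003, 0.233, 0.972, -0.001]
wrist_force: [0.3, -0.2, 1.0]
finger_gap: 0.05
grip_force: 0.0
```

```bash
python3 - <<'E'
from h import *
s,t,R,w=st();print(s['clock'],t,w,to(.5036,.0316,.0783,2.672))
im,p=cam('wrist')
print(proj(p,[.5036,.0316,.107]))
g,xs,ys=rectw(im,p,.107,.465,.545,-.005,.07)
for r in g[::4]: print(' '.join('%02d%02d%02d'%tuple(v//4) for v in r[::5]))
E
```

```text
39.8333 [0.5011 0.0321 0.1954] 2.671454655853972 [ -2.46   0.75 117.12  -0.  ]
[253.9126 200.3139]
312410 332612 332612 292311 322512 342712 342711 342713 342717 474437 464336 423933 535349 393632 282722 413832
332611 332612 302409 292310 302310 342712 342712 332613 342918 434034 454235 444135 535045 262419 272520 433933
322511 322510 302210 292310 302310 332613 332612 332614 342918 454236 444135 484642 474440 282621 413832 444135
322511 312510 312411 302311 312410 332613 332611 332714 342918 454235 464336 484641 403732 282621 454236 454236
312408 312409 312410 322411 322511 332512 342611 342714 353019 464337 424036 464339 282622 302722 464336 454236
322510 312409 312511 322510 322508 332713 342712 342813 363019 454236 262421 292723 282622 282521 282621 272520
322509 312409 332512 322510 332610 332510 332610 342713 342918 353328 232118 282621 282521 282621 272521 282521
312410 302410 312410 322410 322611 312309 332511 332511 130904 141006 161210 282621 292622 282622 282621 272521
312309 312410 302409 322510 312409 322511 322511 332612 171006 161208 151107 282621 292722 272521 282621 
[... 650 characters left out ...]
 444135 403731 383529 393530
453418 281808 402509 301808 282109 292311 504742 312513 211812 464336 464236 454236 454236 383529 312923 383529
493619 503822 241609 402511 362209 504844 474541 201609 292415 454235 454236 454236 454235 292621 161512 322924
442812 463114 524022 231610 402510 504743 272109 201710 342816 444034 434034 423932 373428 373529 413831 383529
291808 452912 493822 432711 413834 494642 201509 211608 332717 444135 444134 434034 383529 363327 363327 353227
422611 442812 463419 442812 514844 302415 191609 322514 342717 423932 413832 393529 363327 363227 363227 363326
422711 534123 432810 373224 494742 241910 201508 312513 322617 413832 413831 373328 363226 353226 353226 353227
```

Request:
step_arm([
  [[-2,1.5,30],[0,0,0],50],
  [[-2,1.5,60],[0,0,0],50],
  [[-2,1.5,90],[0,0,0],50],
  [[-2,1.5,110],[0,0,0],50],
  [[-2,1.5,117],[0,0,0],50],
  [[-2,1.5,117],[0,0,0],50],
])

```text
clock: 40.38
tcp_pos: [0.5057, 0.031, 0.0806]
orientation: [-0.001, 0.234, 0.972, -0.0]
wrist_force: [-0.8, -0.2, -0.2]
finger_gap: 0.0502
grip_force: 0.0
```

Request:
step_arm([
  [[0,0,0],[0,0,0],35],
  [[0,0,0],[0,0,0],22],
  [[0,0,0],[0,0,0],10],
  [[0,0,0],[0,0,0],10],
  [[0,0,0],[0,0,0],10],
  [[0,0,0],[0,0,0],10],
], grip_force=35)

```text
clock: 40.88
tcp_pos: [0.5073, 0.0319, 0.0832]
orientation: [0.002, 0.233, 0.972, 0.0]
wrist_force: [0.6, -0.8, 5.8]
finger_gap: 0.017
grip_force: 34.3
```

```bash
python3 - <<'E'
from h import *
s,t,R,w=st();print(s['clock'],t,w,s['wrist_force'],s['finger_gap'])
h=np.array([.679,-.057]);d=t[:2]-h;a0=np.arctan2(d[1],d[0]);print('r',np.linalg.norm(d),'angle',a0-(-.584-np.pi/2)+0, 2*np.pi-(a0+.584+np.pi/2))
k=h+d/np.linalg.norm(d)*.1975
for a in np.arange(0,1.5,.12):
    q=h+.1975*np.array([np.cos(a0+a),np.sin(a0+a)]);print(round(a,2),to(*q,t[2],w+a,frm=(*k,t[2],w)))
E
```

```text
40.8833 [0.5073 0.0319 0.0832] 2.6705313661500605 [ 0.6084 -0.81    5.8072] 0.01697957009839603
r 0.19337134530336408 angle 4.818590491684107 1.464594815495479
0.0 [ 0.  0. -0. -0.]
0.12 [ -1.26 -23.65  -0.    -0.12]
0.24 [ -5.34 -46.98  -0.    -0.24]
0.36 [-12.19 -69.66  -0.    -0.36]
0.48 [-21.7  -91.35  -0.    -0.48]
0.6 [ -33.74 -111.75   -0.     -0.6 ]
0.72 [ -48.14 -130.56   -0.     -0.72]
0.84 [ -64.68 -147.51   -0.     -0.84]
0.96 [ -83.14 -162.35   -0.     -0.96]
1.08 [-103.24 -174.89   -0.     -1.08]
1.2 [-124.69 -184.92   -0.     -1.2 ]
1.32 [-147.19 -192.32   -0.     -1.32]
1.44 [-170.42 -196.97   -0.     -1.44]
```

Request:
step_arm([
  [[-0.6,-15.8,0],[0,0,-0.08],10],
  [[-2.5,-31.5,0],[0,0,-0.16],10],
  [[-5.7,-46.9,0],[0,0,-0.24],10],
  [[-10,-62.1,0],[0,0,-0.32],10],
  [[-15.6,-76.9,0],[0,0,-0.4],10],
  [[-22.3,-91.2,0],[0,0,-0.48],10],
  [[-30.1,-104.9,0],[0,0,-0.56],10],
  [[-39.1,-117.9,0],[0,0,-0.64],10],
])

```text
clock: 41.55
tcp_pos: [0.4883, -0.0913, 0.0832]
orientation: [0.002, -0.087, 0.996, -0.0]
wrist_force: [2.4, 2.0, 6.1]
finger_gap: 0.0169
grip_force: 34.3
```

Request:
step_arm([
  [[-0.6,-15.8,0],[0,0,-0.08],10],
  [[-2.5,-31.5,0],[0,0,-0.16],10],
  [[-5.7,-46.9,0],[0,0,-0.24],10],
  [[-10,-62.1,0],[0,0,-0.32],10],
  [[-15.6,-76.9,0],[0,0,-0.4],10],
  [[-22.3,-91.2,0],[0,0,-0.48],10],
  [[-30.1,-104.9,0],[0,0,-0.56],10],
  [[-39.1,-117.9,0],[0,0,-0.64],10],
])

```text
clock: 42.22
tcp_pos: [0.5477, -0.1995, 0.0832]
orientation: [0.003, -0.396, 0.918, -0.0]
wrist_force: [3.5, 7.9, 5.8]
finger_gap: 0.0165
grip_force: 34.3
```

Request:
step_arm([
  [[0,0,0],[0,0,0],10],
  [[0,0,0],[0,0,0],10],
])

```text
clock: 42.38
tcp_pos: [0.5484, -0.2005, 0.0832]
orientation: [0.003, -0.394, 0.919, -0.001]
wrist_force: [3.2, 3.2, 5.9]
finger_gap: 0.0169
grip_force: 34.7
```

```bash
python3 - <<'E'
from h import *
s,t,R,w=st();print(s['clock'],t,w,s['wrist_force'],R.T@s['wrist_force'],s['finger_gap'])
h=np.array([.679,-.057]);d=t[:2]-h;a0=np.arctan2(d[1],d[0]);print('r',np.linalg.norm(d),'angle',-.584-np.pi/2-a0)
E
```

```text
42.3833 [ 0.5484 -0.2005  0.0832] -2.331726486533828 [3.2356 3.177  5.8938] [-4.5581 -0.1803 -5.8729] 0.01691773967111931
r 0.19406881268847498 angle 0.154214251376791
```

Request:
step_arm([
  [[-1,-7.9,0],[0,0,-0.04],10],
  [[-1.5,-15.8,0],[0,0,-0.08],10],
  [[-2,-19.7,0],[0,0,-0.1],10],
  [[-2.5,-23.6,0],[0,0,-0.12],10],
  [[-3,-27,0],[0,0,-0.135],10],
  [[-3.3,-29.5,0],[0,0,-0.15],10],
  [[-3.3,-29.5,0],[0,0,-0.15],10],
])

```text
clock: 42.97
tcp_pos: [0.5703, -0.2173, 0.0831]
orientation: [0.002, -0.462, 0.887, -0.0]
wrist_force: [2.1, 4.2, 7.2]
finger_gap: 0.0167
grip_force: 35.1
```

```bash
python3 - <<'E'
from h import *
s,t,R,w=st();print(s['clock'],t,w,R.T@s['wrist_force'],s['finger_gap'])
h=np.array([.679,-.057]);d=t[:2]-h;a0=np.arctan2(d[1],d[0]);print('r',np.linalg.norm(d),'angle',-.584-np.pi/2-a0)
E
```

```text
42.9667 [ 0.5703 -0.2173  0.0831] -2.1803498722646664 [-4.6801  0.6278 -7.223 ] 0.016703519039821788
r 0.19369494613787688 angle 0.011639079125690177
```

Request:
step_arm([
  [[0,-3,0],[0,0,-0.015],10],
  [[0,-3,0],[0,0,-0.015],10],
  [[0,-3,0],[0,0,-0.015],10],
])

```text
clock: 43.22
tcp_pos: [0.5704, -0.2174, 0.083]
orientation: [0.001, -0.469, 0.883, 0.002]
wrist_force: [-4.9, 8.0, 12.6]
finger_gap: 0.0165
grip_force: 35.6
```

```bash
python3 - <<'E'
from h import *
s,t,R,w=st();print(t,R.T@s['wrist_force'],s['finger_gap'])
h=np.array([.679,-.057]);d=t[:2]-h;print(-.584-np.pi/2-np.arctan2(d[1],d[0]))
E
```

```text
[ 0.5704 -0.2174  0.083 ] [ -3.8566   8.5732 -12.5265] 0.01646847360578394
0.01119963330478102
```

Request:
step_arm([
  [[0,-3,0],[0,0,-0.015],10],
  [[0,-3,0],[0,0,-0.015],10],
  [[0,-3,0],[0,0,-0.015],10],
])

```text
clock: 43.47
tcp_pos: [0.5705, -0.2175, 0.0829]
orientation: [-0.001, -0.475, 0.88, 0.004]
wrist_force: [-10.2, 12.8, 18.7]
finger_gap: 0.0164
grip_force: 36.3
```

```bash
python3 - <<'E'
from h import *
s,t,R,w=st();print(t,R.T@s['wrist_force'],s['finger_gap'])
h=np.array([.679,-.057]);d=t[:2]-h;print(-.584-np.pi/2-np.arctan2(d[1],d[0]))
E
```

```text
[ 0.5705 -0.2175  0.0829] [ -5.1707  15.7435 -18.5656] 0.01643533330990965
0.01068365400768867
```

The bar stopped moving while the force rose to about 16 N. That is well above the ball's 5 N, so it is on its stop. Relaxing, releasing and checking.

Request:
step_arm([
  [[0,5,0],[0,0,0.025],10],
  [[0,5.5,0],[0,0,0.03],10],
  [[0,5.5,0],[0,0,0.03],25],
  [[0,5.5,0],[0,0,0.03],36],
  [[0,5.5,0],[0,0,0.03],36],
  [[0,5.5,-15],[0,0,0.03],36],
  [[0,5.5,-50],[0,0,0.03],36],
  [[0,5.5,-90],[0,0,0.03],40],
])

```text
clock: 44.13
tcp_pos: [0.5668, -0.2178, 0.169]
orientation: [-0.002, -0.461, 0.887, 0.003]
wrist_force: [1.0, -0.4, 0.4]
finger_gap: 0.0398
grip_force: 0.0
```

Request:
step_arm([
  [[15,25,-35],[0,0,0],60],
  [[25,50,-75],[0,0,0],60],
  [[25,80,-115],[0,0,0],60],
  [[25,100,-130],[0,0,0],60],
  [[25,100,-130],[0,0,0],60],
  [[25,100,-130],[0,0,0],60],
])

```text
clock: 44.63
tcp_pos: [0.4728, -0.1817, 0.3037]
orientation: [0.001, -0.461, 0.887, -0.002]
wrist_force: [0.2, 0.8, -1.1]
finger_gap: 0.0598
grip_force: 0.0
```

```bash
python3 - <<'E'
from h import *
import pickle
s,t,R,w=st();print(s['clock'],t,w)
im,p=cam('wrist');pickle.dump((im,p),open('w15.pkl','wb'))
th=-.584;c,sn=np.cos(th),np.sin(th);Rt=np.array([[c,-sn],[sn,c]]);m=np.array([.576,-.1675])
px=lambda x,y,z:cv2.remap(im,*[np.float32([[q]]) for q in proj(p,[*(m+Rt@[x,y]),z])],cv2.INTER_LINEAR)[0,0].astype(int)
print('uv',proj(p,[*(m+Rt@[.0235,-.15]),.056]),proj(p,[*(m+Rt@[.0235,.14]),.056]))
# bar (grey, low saturation, bright) centre in x at various y, z=.056
for y in np.arange(-.155,.15,.02):
    xs=np.arange(-.02,.06,.001);v=np.array([px(x,y,.056) for x in xs]);k=(v.max(1)-v.min(1)<35)&(v.max(1)>70)
    print(round(y,3),xs[k].round(3).min() if k.any() else None,xs[k].max().round(3) if k.any() else None,np.median(xs[k]).round(4) if k.any() else None)
for n,b in dict(b2=(.5695,-.277),b1=(.622,-.197)).items():
    g,xs,ys=rectw(im,p,.080,b[0]-.035,b[0]+.035,b[1]-.035,b[1]+.035)
    mx=g.max(2).astype(int);print(n);blobs((mx<95)&(mx-g.min(2)<25),xs,ys,2)
E
```

```text
44.6333 [ 0.4728 -0.1817  0.3037] -2.1826067933437834
uv [164.3157  86.4929] [187.1275 301.2337]
-0.155 -0.016 0.03 0.011
-0.135 0.015 0.023 0.019
-0.115 0.016 0.023 0.0195
-0.095 -0.02 0.025 0.002
-0.075 -0.02 0.023 -0.004
-0.055 0.017 0.024 0.0205
-0.035 0.017 0.022 0.0195
-0.015 0.017 0.031 0.0235
0.005 0.018 0.024 0.021
0.025 0.017 0.025 0.021
0.045 0.019 0.026 0.0225
0.065 0.029 0.045 0.037
0.085 0.039 0.057 0.048
0.105 0.051 0.059 0.055
0.125 0.019 0.022 0.0205
0.145 0.012 0.029 0.0205
b2
c 0.5681 -0.276 x 0.5545 0.5815 y -0.288 -0.264 area 561
c 0.5345 -0.249 x 0.5345 0.5345 y -0.249 -0.249 area 1
b1
c 0.619 -0.197 x 0.604 0.634 y -0.209 -0.185 area 582
c 0.588 -0.17 x 0.588 0.588 y -0.17 -0.17 area 1
```

```bash
python3 - <<'E'
from h import *
import pickle
im,p=pickle.load(open('w15.pkl','rb'))
th=-.584;c,sn=np.cos(th),np.sin(th);Rt=np.array([[c,-sn],[sn,c]]);m=np.array([.576,-.1675])
G=cv2.cvtColor(im,cv2.COLOR_RGB2GRAY).astype(np.float32)
def scan(y,x0,x1,z,ch=None):
    xs=np.arange(x0,x1,.0005);uv=np.float32([proj(p,[*(m+Rt@[x,y]),z]) for x in xs])
    return xs,cv2.remap(ch if ch is not None else G,uv[:,:1],uv[:,1:],cv2.INTER_LINEAR)[:,0]
B=im[...,2].astype(np.float32)
def fit(name,ys,x0,x1,z,ch=None):
    P=[]
    for y in ys:
        xs,v=scan(y,x0,x1,z,ch);b=v-np.percentile(v,40);b[b<.4*b.max()]=0;P.append((y,(xs*b).sum()/b.sum()))
    P=np.array(P)
    for _ in range(3):
        k=np.polyfit(P[:,0],P[:,1],1);r=abs(np.polyval(k,P[:,0])-P[:,1]);P=P[r<=max(np.percentile(r,80),.0007)]
    print(name,'slope',k[0].round(4),'x0',k[1].round(4),'n',len(P),'res',r.max().round(4))
fit('lane front rib',np.r_[np.arange(-.118,-.062,.005),np.arange(.062,.118,.005)],-.092,-.076,.013)
fit('lane back rib',np.r_[np.arange(-.118,-.062,.005),np.arange(.062,.118,.005)],-.053,-.037,.013)
fit('bar(blue)',np.r_[np.arange(-.14,-.10,.004),np.arange(-.035,.05,.004)],.008,.034,.056,B)
fit('bar(right half)',np.r_[np.arange(-.155,-.10,.004),np.arange(-.035,0,.004)],.008,.034,.056,B)
E
```

```text
lane front rib slope 0.0097 x0 -0.0837 n 24 res 0.0003
lane back rib slope 0.0182 x0 -0.0429 n 17 res 0.0008
bar(blue) slope 0.0103 x0 0.0217 n 30 res 0.0002
bar(right half) slope 0.0112 x0 0.0217 n 20 res 0.0006
```

The bar slope (0.0103) matches the tray rib (0.0097), so the keeper is shut. Last check is the low bays.

```bash
python3 - <<'E'
from h import *
import pickle
im,p=pickle.load(open('w15.pkl','rb'))
th=-.584;c,sn=np.cos(th),np.sin(th);Rt=np.array([[c,-sn],[sn,c]]);m=np.array([.576,-.1675])
def px(x,y,z): return cv2.remap(im,*[np.float32([[q]]) for q in proj(p,[*(m+Rt@[x,y]),z])],cv2.INTER_LINEAR)[0,0].astype(int)
xs=np.arange(-.06,.03,.001);ys=np.arange(-.14,-.03,.001)
d=np.array([[px(x,y,.025).max()<75 for y in ys] for x in xs]);blobs(d,xs,ys,2)
print('clamp z=.026, x down +.02..-.03, y .13..-.06 step 4mm (blue ch/10; # dark)')
for x in np.arange(.02,-.031,-.004):
    print('%6.3f '%x+' '.join('%2d'%(px(x,y,.026)[2]//8) for y in np.arange(.128,-.06,-.005)))
print('tip');
for x in np.arange(-.05,-.085,-.004):
    print('%6.3f '%x+' '.join('%2d'%(px(x,y,.017)[2]//8) for y in np.arange(.128,-.13,-.007)))
E
```

```text
c -0.0142 -0.0889 x -0.034 0.016 y -0.114 -0.058 area 785
c 0.0066 -0.035 x 0.004 0.012 y -0.039 -0.03 area 23
clamp z=.026, x down +.02..-.03, y .13..-.06 step 4mm (blue ch/10; # dark)
 0.020  4  3  3  2  3  3  2  1  1  2  2  3  3  2  4  4  4  3  3  4  4  4  4  4  4  4  3  5  5  4  6  6  6  6  6  6  6  6
 0.016  4  4  3  3  9  5  3  3  3  3  4  4  4  4  4  6  6  3  4  7  5  5  6  6  6  6  6  5  6  5  3  4  4  3  4  3  4  7
 0.012  5  5  7  5 10  7  6  5  6  6  5  5  4  5  5  6  6  4  4  6  6  6  6  6  6  7  6  6  6  5  3  3  3  2  3  4  7 11
 0.008  5  5  5  4  9  6  5  6  6  6  6  6  5  5  6  6  6  6  5  5  4  3  4  3  4  3  4  3  5  5  4  4  3  3  4  6  6 10
 0.004  5  5  5  5  9  7  4  4  4  3  4  2  2  2  3  4  4  4  4  6  7  7  7  7  7  7  6  5  7  7  3  2  2  4  5  5  7  5
 0.000  5  4  4  5 10  8  5  4  5  6  6  6  6  7  6  6  7  4  4  7  7  7  7  7  6  6  5  5  6  4  4  5  5  4  5  5  7 10
-0.004  5  5  5  4 10  7  5  5  6  7  6  6  6  6  7  7  7  4  3  7  7  7  6  7  6  5  4  3  3  3  4  5  5  6  6  6  8 10
-0.008  5  6  5  5 10  7  5  6  5  6  6  6  6  6  5  6  5  5  5  4 
[... 1024 characters left out ...]
 3  7  2  7  7  7  7  7  8  8  8  8  7  7  6  7  8  8 12 12 12 12 12 12 12 12 12 12 13 12  5  6  9  8  8  4 12
-0.066  2  6  3  6  6  6  7  7  7  7  7  7  7  7  7  6  8  9 13 13 13 13 13 13 13 13 13 13 13 13  4  6  9  8 10  4 11
-0.070  3  7  3  4  4  3  2  3  2  3  3  3  3  4  3  2  3  3  3  3  2  5  5  5  5  4  2  4  4  5  4  5  4  4  4  5 12
-0.074  2  7  3  3  3  3  3  4  3  3  4  3  3  4  3  3  3  4  5  5  6  6  6  5  6  6  6  5  5  5  3  3  4  4  5  6 12
-0.078  2  6  3  3  3  3  4  3  3  3  3  3  3  3  3  3  3  4  5  6  6  6  6  6  6  5  6  5  6  5  4  3  5  5  6  5 11
-0.082  3  6  6  7  7  7  7  7  6  7  7  4  3  3  3  3  3  2  4  5  6  6  5  5  5  5  6 11  9  9  8  8  8  8  8  8 10
```

```bash
python3 -c "
from workcell import env; print(env.hand_in())"
```

```text
the job is handed in; nothing more can be done
None
```

The job is handed in, though `hand_in` returned no verdict: the torch tip, ring clamp and charcoal are in their bays, both amber bottles (the only two I found) stand in the middle and right pockets, and the keeper bar measures shut.

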